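Code and seal a batch of pots in the coding press

ROBOT

A 6-joint arm with a two-finger parallel gripper is mounted at the origin on a cart in front of the work surface, level with it; the furniture and walls round the work are solid. World frame = base frame: x ahead of the robot, y to its left, z up, the work surface at z = 0. Lengths are in m, angles in rad, forces in N, time in s.
With the tool pointing down it reaches from about 0.275 to 0.85 m from the base axis. Payload 5.2 kg.
Tool frame: the origin (TCP) lies at the very end of the fingers, on their centre line; the grasp point (between the pads) lies 19 mm behind it; z points along the fingers, y is the direction in which the jaws open and shut (so a half turn about z gives the same grasp; the last joint's range is limited). The gripper opens to 85 mm and grips with 20 to 120 N. Pads are 22 mm wide; open, the fingers measure 114 mm over their backs; the gripper's body (76 mm by 85 mm) begins 54 mm behind the grasp point. The pads swing forward as they close: fully open they stand 13 mm farther back than shut.
Start: joints at [-1.305, 0.259, 1.535, -0, 1.348, -0.203], TCP at [0.249, -0.491, 0.231] pointing down, gripper open.
Joint ranges: [-3.14, 3.14], [-0.91, 2.08], [0.19, 2.58], [-1.22, 4.36], [0.22, 2.71], [-3.12, 3.12]. Speed limits (rad/s): [2.57, 2.57, 3.14, 3.14, 3.14, 3.14].

INTERFACE

Orientations are given as a unit quaternion [w, x, y, z].
In Python, from cell import manip gives the robot as it stands.
- The arm moves only by the shell command python3 -m pendant 'ROWS' [FORCE]. ROWS is JSON, a list of rows, each a list of 3 entries, a list of its own where there are three numbers: the opening, from 0 (shut) to 1 (fully open), then the shift along the tool's x, y, z in cm, then the turn, a rotation vector about the tool's x, y, z in degrees. In form: [[fingers, [dx, dy, dz], [ax, ay, az]], ...]. A call has 1 to 20 rows; each row is the pose to reach, as a shift and turn from the pose commanded when the call began, along the tool's axes at that moment; what a row does not reach only later rows make up. A row lasts 1/12 s, in which the tool goes at most 41.7 mm and 7.16 degrees, less where a joint would pass 70% of its speed; a pose out of reach is approached as far as the arm can. A call with a gripper value outside its range is refused whole. The fingers move at their own pace and stop on an object; FORCE is the grip in N (left out, the last holds). Time passes only in rows, so rows that repeat a pose let the fingers close. It gives the time, the measured TCP pose, the force and the opening at its end, in the units of the state.
- manip.state(): the state, without advancing time (a new reading comes with each control period).
- manip.capture(name): name is "scene" or "top" or "wrist"; returns a dict with "pixels" (400x640x3 uint8, red, green, blue), "intrinsics" (3x3 intrinsics, pixels), "xyz" and "attitude" of the camera in the world; the wrist camera has in their place "tool_from_camera" (4x4, takes a point from camera to tool coordinates, whose origin is the TCP and whose axes are the flange's). Camera axes: x right, y up, looking along -z (the intrinsics and any distortion apply to the point x, -y, -z); pixel columns grow to the right and rows downward; lengths in m; the calibration is good to about 2 mm. A picture is of the moment at which its call begins: read the wrist's pose just before it. There is no depth.
- manip.sign_off(): hands the job in, once; it reports no verdict.
The state is a dict: "time_s": time; "joints": joint angles; "qd": joint speeds; "tau": joint torques, N m; "tcp_pos": TCP position; "tool_rot": TCP orientation; "wrist_force": force on the tool from outside, world axes, zero at the start; "moment": the same for the moment, N m; "gripper_width": opening from 0.0 (shut) to 1.0 (fully open).
Only numpy, scipy, OpenCV 4.12 (cv2) and the standard library are available. Lean on these libraries where they do the work, as an engineer would, in place of code of your own. Each camera call takes 0.05 s, during which the arm holds its last target. There are 200 camera calls.

TASK

Set the press's three code dials first: from left to right, to four, two and three dots. Then stand every pot in its own pocket of the slide, push the slide fully home, and press the plunger down to its stop so that it seats and codes all the lids together (do not push lids in by hand). Draw the slide out again and stand all the pots upright in the grey tray, with the dials still set and the calculator and the marker left alone.

Things in the scene. Friction and masses are not known exactly. Their poses are not given: they have to be found in the camera images.
- press_frame (a point): Frame of the grey coding press, fixed to the bench: a head block 76 mm deep (x), 360 mm wide (y), from 92 to 116 mm above the bench, on two end columns. The point is at bench height below the head's centre; x points away from the robot, the way the slide is pushed home; y left along the head. On the head: dials at y = +130, +48, -34 mm (x = -4 mm), plunger at y = -128 mm (x = 0).
- dial_left (a joint): Angle of the left code dial (rad), growing clockwise seen from above, 0 to 2.4 (stops 0.05 beyond); light friction (0.04 N m), no clicks. The white-lined end of its bar points at rows of black dots: one dot at 0, two at 0.6, three at 1.2 (bar along the press's x, away from the robot), four at 1.8, five at 2.4.
- dial_left_grip (a point): Grip point of the left code dial, on its upright axis 134 mm above the bench. The grip is a black bar 34 mm long, 11 mm wide, 24 mm tall (122 to 145 mm above the bench) on a round skirt of 38 mm diameter; the point's x points along the bar to its white-lined (pointing) end, z up.
- dial_middle (a joint): Angle of the middle code dial (rad), growing clockwise seen from above, 0 to 2.4 (stops 0.05 beyond); light friction (0.04 N m), no clicks. The white-lined end of its bar points at rows of black dots: one dot at 0, two at 0.6, three at 1.2 (bar along the press's x, away from the robot), four at 1.8, five at 2.4.
- dial_middle_grip (a point): Grip point of the middle code dial, on its upright axis 134 mm above the bench. The grip is a black bar 34 mm long, 11 mm wide, 24 mm tall (122 to 145 mm above the bench) on a round skirt of 38 mm diameter; the point's x points along the bar to its white-lined (pointing) end, z up.
- dial_right (a joint): Angle of the right code dial (rad), growing clockwise seen from above, 0 to 2.4 (stops 0.05 beyond); light friction (0.04 N m), no clicks. The white-lined end of its bar points at rows of black dots: one dot at 0, two at 0.6, three at 1.2 (bar along the press's x, away from the robot), four at 1.8, five at 2.4.
- dial_right_grip (a point): Grip point of the right code dial, on its upright axis 134 mm above the bench. The grip is a black bar 34 mm long, 11 mm wide, 24 mm tall (122 to 145 mm above the bench) on a round skirt of 38 mm diameter; the point's x points along the bar to its white-lined (pointing) end, z up.
- plunger (a joint): Travel of the plunger (m): 0 up, 0.020 fully down at its stop. A spring pushes it up with about 5 N, rising to 8 N at the stop; seating lids adds about 3 N for each.
- plunger_top (a point): Centre of the top of the plunger's black mushroom head, 44 mm in diameter, 158 mm above the bench when up, 138 mm at its stop. It carries a steel platen below the head, its underside 83 mm above the bench when up and 63 mm when down, which covers all three pockets when the slide is home.
- slide (a joint): How far the pocket slide is drawn out (m): 0 fully home under the press head, 0.120 fully drawn out towards the robot (along minus x of the press), where the pockets are clear of the head. About 2 N of friction; stays where it is left.
- slide_floor (a point): Middle of the pocket floor of the aluminium slide, 24 mm above the bench; axes as press_frame. Three square pockets stand in a row along its y, with centres at y = -70, 0 and +70 mm; each is 62 mm (x) by 66 mm (y) inside, with walls 4 mm thick rising 5 mm above the floor; the slide is 70 mm x 214 mm over all.
- slide_handle (a point): Grip point of the slide's handle, an upright black tab 11 mm thick (along x), 44 mm wide (along y), from 10 to 84 mm above the bench, 105 mm in front of the middle of the pockets; the point is 70 mm above the bench; axes as press_frame.
- pot_a_mid (a point): Centre of a white round pot, 54 mm in diameter and 38 mm tall without its lid, 0.15 kg, standing upright at first on the mat (3 mm thick); the point is on its axis 19 mm above its underside, z up through the lid. Two or three of the four pots a to d are present.
- pot_a_lid (a joint): How far the lid of this pot is pressed in (m): 0 as it comes, when the aluminium lid disc (42 mm in diameter) stands 6 mm above the pot's rim; the press at its stop pushes it in 5 mm, nearly flush; stiff (3 N), it stays.
- pot_b_mid (a point): Centre of a white round pot, 54 mm in diameter and 38 mm tall without its lid, 0.15 kg, standing upright at first on the mat (3 mm thick); the point is on its axis 19 mm above its underside, z up through the lid. Two or three of the four pots a to d are present.
- pot_b_lid (a joint): How far the lid of this pot is pressed in (m): 0 as it comes, when the aluminium lid disc (42 mm in diameter) stands 6 mm above the pot's rim; the press at its stop pushes it in 5 mm, nearly flush; stiff (3 N), it stays.
- pot_c_mid (a point): Centre of a white round pot, 54 mm in diameter and 38 mm tall without its lid, 0.15 kg, standing upright at first on the mat (3 mm thick); the point is on its axis 19 mm above its underside, z up through the lid. Two or three of the four pots a to d are present.
- pot_c_lid (a joint): How far the lid of this pot is pressed in (m): 0 as it comes, when the aluminium lid disc (42 mm in diameter) stands 6 mm above the pot's rim; the press at its stop pushes it in 5 mm, nearly flush; stiff (3 N), it stays.
- pot_d_mid (a point): Centre of a white round pot, 54 mm in diameter and 38 mm tall without its lid, 0.15 kg, standing upright at first on the mat (3 mm thick); the point is on its axis 19 mm above its underside, z up through the lid. Two or three of the four pots a to d are present.
- pot_d_lid (a joint): How far the lid of this pot is pressed in (m): 0 as it comes, when the aluminium lid disc (42 mm in diameter) stands 6 mm above the pot's rim; the press at its stop pushes it in 5 mm, nearly flush; stiff (3 N), it stays.
- tray_in (a point): Middle of the inner floor (4 mm above the bench) of the empty grey plastic tray, 140 mm (x) x 200 mm (y) x 30 mm tall outside, walls 4 mm thick; fixed to the bench; axes along its sides, z up. It stands on one side of the press, and the mat with the pots on the other; which side varies.
- mat: Thin black rubber mat, 220 x 220 x 3 mm, fixed, on which the pots stand at first; origin at the centre of its underside.
- calculator: Black desk calculator, 160 x 118 x 26 mm, a bystander to the right; origin at the centre of its underside.
- marker: Green and white marker pen, 140 mm long, lying to the left behind the work, a bystander; origin at its underside.

How it is judged:
On the way, in this order (a step that is already met when the one before it is completed fails the run):
1. the three dials are set to four, two and three dots (value of joint dial_left between 1.65 and 1.95 rad and value of joint dial_middle between 0.45 and 0.75 rad and value of joint dial_right between 1.05 and 1.35 rad), for 0.2 s.
2. all the pots stand in the pockets, lids still proud, and the slide is fully home (x of pot_a_mid in the frame of slide_floor between -0.014 and 0.014 m and y of pot_a_mid in the frame of slide_floor between -0.092 and 0.092 m and z of pot_a_mid in the frame of slide_floor between 0.014 and 0.024 m and x of pot_b_mid in the frame of slide_floor between -0.014 and 0.014 m and y of pot_b_mid in the frame of slide_floor between -0.092 and 0.092 m and z of pot_b_mid in the frame of slide_floor between 0.014 and 0.024 m and x of pot_c_mid in the frame of slide_floor between -0.014 and 0.014 m and y of pot_c_mid in the frame of slide_floor between -0.092 and 0.092 m and z of pot_c_mid in the frame of slide_floor between 0.014 and 0.024 m and x of pot_d_mid in the frame of slide_floor between -0.014 and 0.014 m and y of pot_d_mid in the frame of slide_floor between -0.092 and 0.092 m and z of pot_d_mid in the frame of slide_floor between 0.014 and 0.024 m and angle between each of pot_a_mid, pot_b_mid, pot_c_mid, pot_d_mid's own z axis and vertical below 0.15 rad and value of joint each of pot_a_lid, pot_b_lid, pot_c_lid, pot_d_lid below 0.0015 m and value of joint slide below 0.008 m), for 0.2 s.
3. with the slide home and the dials set, the plunger is pressed to its stop and all the lids are pressed in (all of step 1 and value of joint plunger above 0.018 m and value of joint slide below 0.008 m and x of pot_a_mid in the frame of slide_floor between -0.014 and 0.014 m and y of pot_a_mid in the frame of slide_floor between -0.092 and 0.092 m and z of pot_a_mid in the frame of slide_floor between 0.014 and 0.024 m and x of pot_b_mid in the frame of slide_floor between -0.014 and 0.014 m and y of pot_b_mid in the frame of slide_floor between -0.092 and 0.092 m and z of pot_b_mid in the frame of slide_floor between 0.014 and 0.024 m and x of pot_c_mid in the frame of slide_floor between -0.014 and 0.014 m and y of pot_c_mid in the frame of slide_floor between -0.092 and 0.092 m and z of pot_c_mid in the frame of slide_floor between 0.014 and 0.024 m and x of pot_d_mid in the frame of slide_floor between -0.014 and 0.014 m and y of pot_d_mid in the frame of slide_floor between -0.092 and 0.092 m and z of pot_d_mid in the frame of slide_floor between 0.014 and 0.024 m and value of joint each of pot_a_lid, pot_b_lid, pot_c_lid, pot_d_lid above 0.004 m), for 0.1 s.
At the end, for the whole second after the job is handed in: Every pot stands upright (within 0.15 rad) on the floor of the tray, its lid pressed in at least 4 mm; the dials are within 0.15 rad of four, two and three dots (1.8, 0.6, 1.2); the plunger is up (all of step 1 and value of joint plunger below 0.003 m and x of pot_a_mid in the frame of tray_in between -0.052 and 0.052 m and y of pot_a_mid in the frame of tray_in between -0.082 and 0.082 m and z of pot_a_mid in the frame of tray_in between 0.014 and 0.025 m and x of pot_b_mid in the frame of tray_in between -0.052 and 0.052 m and y of pot_b_mid in the frame of tray_in between -0.082 and 0.082 m and z of pot_b_mid in the frame of tray_in between 0.014 and 0.025 m and x of pot_c_mid in the frame of tray_in between -0.052 and 0.052 m and y of pot_c_mid in the frame of tray_in between -0.082 and 0.082 m and z of pot_c_mid in the frame of tray_in between 0.014 and 0.025 m and x of pot_d_mid in the frame of tray_in between -0.052 and 0.052 m and y of pot_d_mid in the frame of tray_in between -0.082 and 0.082 m and z of pot_d_mid in the frame of tray_in between 0.014 and 0.025 m and angle between each of pot_a_mid, pot_b_mid, pot_c_mid, pot_d_mid's own z axis and vertical below 0.15 rad and value of joint each of pot_a_lid, pot_b_lid, pot_c_lid, pot_d_lid above 0.004 m); the robot touches nothing.
It fails at once if the calculator or the marker is moved more than 30 mm (distance of any of calculator, marker from where it was at the start of the episode above 0.03 m).
Of pot_a, pot_b, pot_c, pot_d only 2 to 3 are there at a start; the rules pass over those that are not, and their reading is None.
At some moment in a run one of pot_a, pot_b, pot_c, pot_d may be knocked a few centimetres aside while the robot is not near it.
It also fails if it takes over 210 s, if anything falls off the work surface, if the arm or the gripper's body presses on something with over 40 N, if the wrist force passes 120 N, or if a joint passes its speed limit or range.

## Working session

There is one attempt and no reset: what is moved stays moved. The work goes in short steps, Python scripts to look and compute and a shell command to move; the robot and the scene stay as the last step left them, time stands still between calls to the robot, and variables do not carry over. Pictures are saved under pics/ and viewed, about 12 in all and at most 16, crops included, and the job is handed in when it is done.

```bash
ls; mkdir -p pics; cat > h.py <<'E'
import numpy as np, cv2
from scipy.spatial.transform import Rotation as R
from cell import manip
def rot(q): q=np.array(q); return R.from_quat(q[[1,2,3,0]]).as_matrix()
def snap(cam,fn):
    s=manip.state(); d=manip.capture(cam)
    K=np.array(d['intrinsics'])
    if cam=='wrist':
        T=np.array(d['tool_from_camera']); Rt=rot(s['tool_rot'])
        Rc=Rt@T[:3,:3]; c=Rt@T[:3,3]+np.array(s['tcp_pos'])
    else: Rc=rot(d['attitude']); c=np.array(d['xyz'])
    cv2.imwrite(f'pics/{fn}.png',d['pixels'][:,:,::-1])
    np.savez(f'pics/{fn}.npz',K=K,Rc=Rc,c=c); print({k:v for k,v in d.items() if k!='pixels'})
    return d
def world(fn,u,v,z):
    d=np.load(f'pics/{fn}.npz'); r=d['Rc']@(np.array([1,-1,-1])*(np.linalg.inv(d['K'])@[u,v,1]))
    return d['c']+r*(z-d['c'][2])/r[2]
def pix(fn,p):
    d=np.load(f'pics/{fn}.npz'); q=d['Rc'].T@(np.array(p)-d['c']); q=d['K']@(q*[1,-1,-1]); return q[:2]/q[2]
E
python3 -c "
from h import *
print(manip.state())
snap('scene','s0');snap('top','t0')
for n in('s0','t0'):
  pass
a=cv2.imread('pics/t0.png');cv2.imwrite('pics/t0b.png',cv2.resize(a,(800,500),interpolation=cv2.INTER_CUBIC))
"
```

```text
pics
{'time_s': 0.0, 'joints': array([-1.30481193e+00,  2.59345518e-01,  1.53613992e+00,  3.22679609e-05,
        1.34800210e+00, -2.02774611e-01]), 'qd': array([ 0.00034192,  0.00078114,  0.00224569, -0.00018662,  0.00034528,
       -0.00127464]), 'tau': array([-6.70960380e-04, -4.46039164e+01, -2.90572035e+01, -8.26726591e-04,
        1.16157357e-02,  2.79630194e-05]), 'tcp_pos': array([ 0.24837369, -0.49010381,  0.23045054]), 'tool_rot': array([-9.47466136e-04,  9.72659027e-01,  2.32235914e-01, -1.42148544e-05]), 'wrist_force': array([ 0.44999381, -0.09684303,  0.26921796]), 'moment': array([ 0.01304305, -0.04572588, -0.00084713]), 'gripper_width': 0.99976397102942}
{'intrinsics': array([[366.10344164,   0.        , 318.35106131],
       [  0.        , 366.10344164, 199.81851706],
       [  0.        ,   0.        ,   1.        ]]), 'xyz': array([0.17384958, 0.79718601, 0.74645671]), 'attitude': array([-0.19554738, -0.10896263,  0.45199563,  0.86347456])}
{'intrinsics': array([[447.33457226,   0.        , 323.89971116],
       [  0.        , 447.33457226, 202.38634077],
       [  0.        ,   0.        ,   1.        ]]), 'xyz': array([0.05620673, 0.1412657 , 1.55281278]), 'attitude': array([-0.58497782, -0.10106465,  0.13950828,  0.79254295])}
```

View pics/t0b.png

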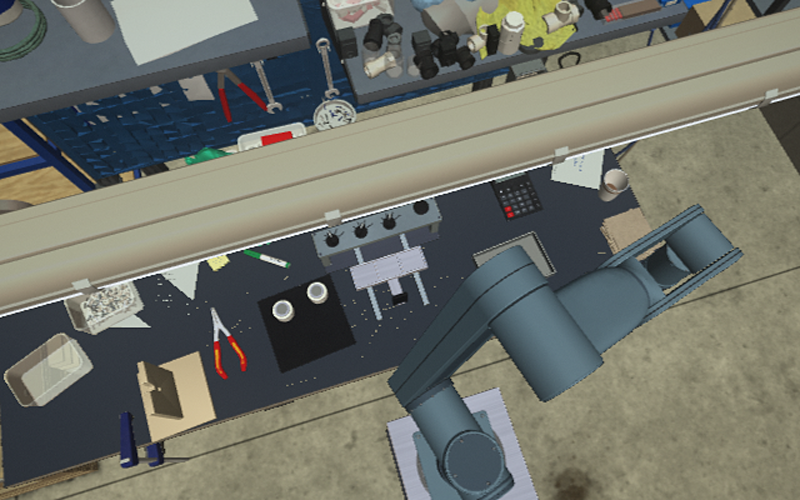

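View pics/s0.png

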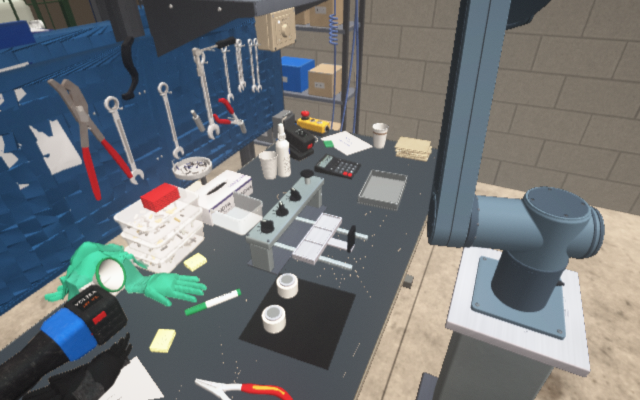

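The two pots stand on the mat, left of the press (top view, ~(283,310) and (317,292) in the enlarged picture). The slide is drawn out and the tray is on the right. Next I'll enlarge the press area.

```bash
python3 -c "
from h import *
a=cv2.imread('pics/t0.png')[150:270,200:360];cv2.imwrite('pics/t0c.png',cv2.resize(a,(800,600),interpolation=cv2.INTER_CUBIC))
a=cv2.imread('pics/s0.png')[150:350,220:420];cv2.imwrite('pics/s0c.png',cv2.resize(a,(600,600),interpolation=cv2.INTER_CUBIC))
"
```

```text
(no output)
```

View pics/t0c.png

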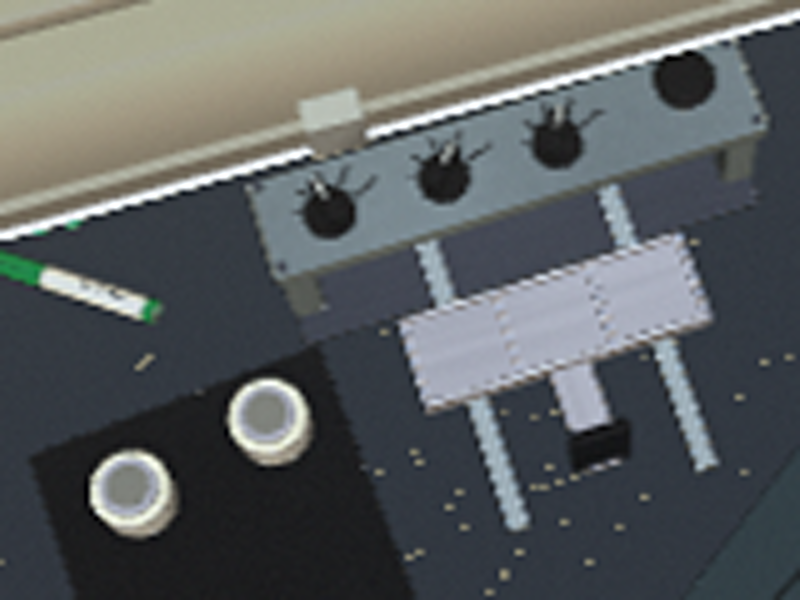

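Lids at crop (129,488) and (264,412). The head corners are (280,276), (768,124), (249,186) and (737,40). The slide, handle and dials are all visible, with the slide fully out.

```bash
python3 -c "
from h import *
np.set_printoptions(precision=4,suppress=True)
w=lambda x,y,z: world('t0',200+x/5,150+y/5,z)
fl,fr,bl,br=[w(*p,.116) for p in((280,276),(768,124),(249,186),(737,40))]
print(fl,fr,bl,br,np.linalg.norm(fl-fr),np.linalg.norm(fl-bl))
c=(fl+fr+bl+br)/4; yv=(fl-fr)+(bl-br); yaw=np.arctan2(-yv[0],yv[1]); print('press',c[:2],'yaw',yaw,np.degrees(yaw))
ex=np.array([np.cos(yaw),np.sin(yaw)]);ey=np.array([-ex[1],ex[0]])
inv=lambda p:np.array([(p[:2]-c[:2])@ex,(p[:2]-c[:2])@ey])
for n,x,y,z in(('potA',129,488,.047),('potB',264,412,.047),('plunger',684,79,.158),('dl',329,205,.14),('dm',444,171,.14),('dr',557,137,.14),('handle',597,432,.084),
 ('slL f',424,411,.029),('slR f',713,320,.029),('slL b',400,322,.029),('slR b',684,236,.029)): p=w(x,y,z);print(n,p[:2],inv(p))
for u,v in((374,171),(407,175),(398,208),(359,200)): p=world('s0',u,v,.03);print('tray',p[:2],inv(p))
for p in([.0,0,0],):0
for z in(.047,):
  for u,v in((288,280),(274,312)): print(world('s0',u,v,z))
"
```

```text
[0.6085 0.2081 0.116 ] [ 0.6176 -0.1453  0.116 ] [0.6788 0.2123 0.116 ] [ 0.6854 -0.1448  0.116 ] 0.35350477428197274 0.07045148564126938
press [0.6476 0.0326] yaw 0.022080605748615246 1.265125518487957
potA [0.515 0.349] [-0.1255  0.3193]
potB [0.5405 0.2468] [-0.1023  0.2165]
plunger [ 0.6498 -0.0926] [-0.0006 -0.1252]
dl [0.639  0.1627] [-0.0057  0.1303]
dm [0.6401 0.0816] [-0.0064  0.0491]
dr [0.6415 0.0008] [-0.0068 -0.0316]
handle [0.4483 0.0315] [-0.1992  0.0033]
slL f [0.5137 0.1398] [-0.1314  0.1101]
slR f [ 0.5181 -0.0765] [-0.1319 -0.1062]
slL b [0.5827 0.1385] [-0.0625  0.1074]
slR b [ 0.5855 -0.0762] [-0.0645 -0.1074]
tray [ 0.5246 -0.4023] [-0.1326 -0.4321]
tray [ 0.4012 -0.4259] [-0.2565 -0.4529]
tray [ 0.3733 -0.2027] [-0.2794 -0.2292]
tray [ 0.5072 -0.1921] [-0.1453 -0.2215]
[0.5364 0.2457 0.047 ]
[0.5162 0.3466 0.047 ]
```

View pics/s0c.png

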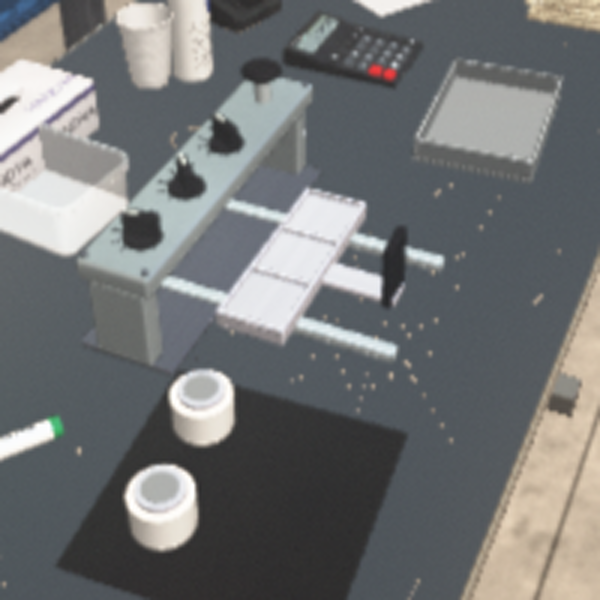

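```bash
cat >> h.py <<'E'
np.set_printoptions(precision=4,suppress=True)
def go(x,y,z,yaw_deg):
    s=manip.state(); Rt=rot(s['tool_rot']); d=Rt.T@(np.array([x,y,z])-s['tcp_pos'])*100
    a=np.radians(yaw_deg); Rd=np.array([[np.cos(a),np.sin(a),0],[np.sin(a),-np.cos(a),0],[0,0,-1]])
    rv=np.degrees(R.from_matrix(Rt.T@Rd).as_rotvec())
    print('shift cm',d.round(2),'turn',rv.round(2),'rows',max(np.linalg.norm(d)/4.17,np.linalg.norm(rv)/7.16).round(1),'yaw',np.degrees(np.arctan2(Rt[1,0],Rt[0,0])).round(2))
PC=np.array([.6465,.0335]); PY=np.radians(1.27)
def press(x,y): return PC+[x*np.cos(PY)-y*np.sin(PY), x*np.sin(PY)+y*np.cos(PY)]
E
python3 -c "
from h import *
print(manip.capture('wrist')['tool_from_camera'])
go(.56,.06,.27,1.27)"
```

```text
[[-0.0008  0.9544  0.2985  0.0778]
 [ 1.      0.0006  0.0007 -0.0003]
 [ 0.0004  0.2985 -0.9544 -0.1414]
 [ 0.      0.      0.      1.    ]]
shift cm [ 52.66 -35.02  -3.87] turn [-0.08 -0.   25.59] rows 15.2 yaw 26.86
```

```bash
python3 -m pendant '[[1,[58,-32.3,-3.9],[0,0,0]],[1,[58,-32.3,-3.9],[0,0,0]],[1,[58,-32.3,-3.9],[0,0,25.6]],[1,[58,-32.3,-3.9],[0,0,25.6]],[1,[58,-32.3,-3.9],[0,0,25.6]],[1,[58,-32.3,-3.9],[0,0,25.6]],[1,[58,-32.3,-3.9],[0,0,25.6]],[1,[58,-32.3,-3.9],[0,0,25.6]],[1,[58,-32.3,-3.9],[0,0,25.6]],[1,[58,-32.3,-3.9],[0,0,25.6]],[1,[58,-32.3,-3.9],[0,0,25.6]],[1,[58,-32.3,-3.9],[0,0,25.6]],[1,[58,-32.3,-3.9],[0,0,25.6]],[1,[58,-32.3,-3.9],[0,0,25.6]],[1,[58,-32.3,-3.9],[0,0,25.6]],[1,[58,-32.3,-3.9],[0,0,25.6]],[1,[58,-32.3,-3.9],[0,0,25.6]],[1,[58,-32.3,-3.9],[0,0,25.6]],[1,[58,-32.3,-3.9],[0,0,25.6]],[1,[58,-32.3,-3.9],[0,0,25.6]]]' 40
python3 -c "
from h import *
snap('wrist','w1'); snap('top','t1')
a=cv2.imread('pics/w1.png');cv2.imwrite('pics/w1b.png',cv2.resize(a,(800,500),interpolation=cv2.INTER_CUBIC))
a=cv2.imread('pics/t1.png')[170:240,350:450];cv2.imwrite('pics/t1c.png',cv2.resize(a,(800,560),interpolation=cv2.INTER_CUBIC))
"
```

```text
time_s: 1.82
tcp_pos: [0.6193, 0.0585, 0.2699]
tool_rot: [0.0, 1.0, 0.011, -0.001]
wrist_force: [-0.1, 0.5, -0.4]
gripper_width: 1.0
{'intrinsics': array([[342.5395,   0.    , 318.867 ],
       [  0.    , 342.5395, 202.4676],
       [  0.    ,   0.    ,   1.    ]]), 'tool_from_camera': array([[-0.0008,  0.9543,  0.2987,  0.0775],
       [ 1.    ,  0.0006,  0.0008, -0.0009],
       [ 0.0006,  0.2987, -0.9543, -0.1414],
       [ 0.    ,  0.    ,  0.    ,  1.    ]])}
{'intrinsics': array([[447.3346,   0.    , 323.8997],
       [  0.    , 447.3346, 202.3863],
       [  0.    ,   0.    ,   1.    ]]), 'xyz': array([0.0562, 0.1413, 1.5528]), 'attitude': array([-0.585 , -0.1011,  0.1395,  0.7925])}
```

View pics/w1b.png

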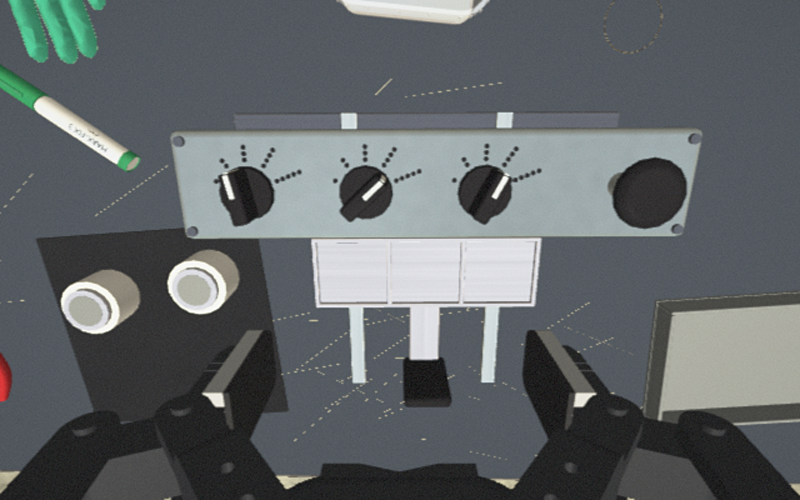

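View pics/t1c.png

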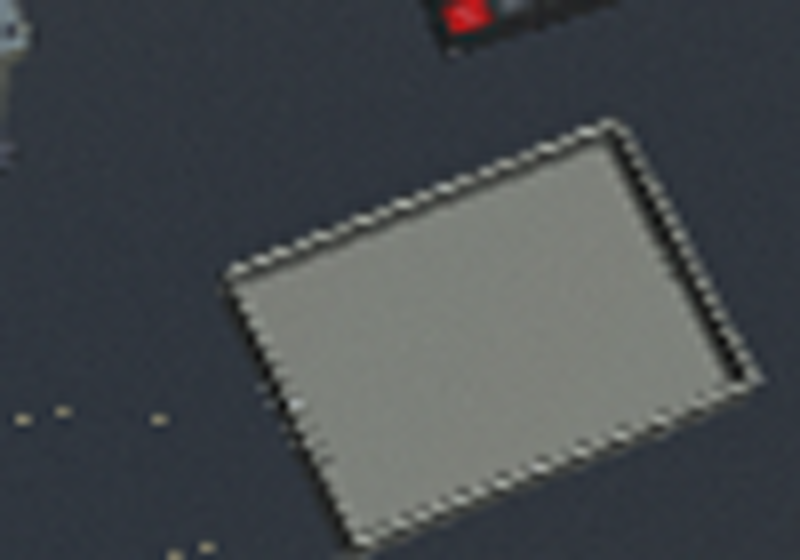

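The wrist view shows three dials; their white lines run (232,200)→(226,175), (363,200)→(384,179) and (494,198)→(506,177). The plunger is at (650,193). The tray rim corners in the top crop are (228,272), (612,124), (757,377) and (355,545).

```bash
python3 -c "
from h import *
w=lambda x,y,z: world('w1',x*.8,y*.8,z)
sc=[w(*p,.118) for p in((179,141),(693,139),(192,231),(678,229))]
print(*[p[:2] for p in sc]); c=sum(sc)/4;yv=sc[0]-sc[1]+sc[2]-sc[3];print('press',c[:2],np.degrees(np.arctan2(-yv[0],yv[1])))
for n,a,b in(('L',(232,200),(226,175)),('M',(363,200),(384,179)),('R',(494,198),(506,177))):
  p,q=w(*a,.145),w(*b,.145);d=q-p; print(n,p[:2],q[:2],'len',np.hypot(*d[:2]),'dial',1.2-(np.arctan2(d[1],d[0])-PY))
for n,x,y,z in(('plunger',650,193,.158),('skL',246,195,.122),('skM',366,193,.122),('skR',485,192,.122),('potA',91,308,.047),('potB',197,287,.047),('handle',427,382,.084),('slide',312,240,.029),('slide',541,240,.029),('slide',536,305,.029),('slide',316,306,.029)): print(n,w(x,y,z)[:2])
for y in(.13,.048,-.034):print(press(-.004,y))
T=[world('t1',350+x/8,170+y/8,.03)[:2] for x,y in((228,272),(612,124),(757,377),(355,545))]
print('tray',*T,sum(T)/4)
"
```

```text
[0.6797 0.2064] [ 0.688  -0.1341] [0.6181 0.2055] [ 0.6267 -0.1374]
press [0.6531 0.0351] 1.4106146797834394
L [0.646  0.1646] [0.6615 0.1668] len 0.015660463572234183 dial 1.0809855212979382
M [0.6477 0.0824] [0.6611 0.0694] len 0.018669383426668434 dial 1.994918706630567
R [0.6507 0.0004] [ 0.6639 -0.0059] len 0.014602084262003254 dial 1.6654460024595203
plunger [ 0.6578 -0.089 ]
skL [0.6453 0.1637]
skM [0.6483 0.0822]
skR [0.6506 0.0016]
potA [0.5231 0.3434]
potB [0.5462 0.2424]
handle [0.4751 0.0314]
slide [0.5879 0.1392]
slide [ 0.5922 -0.073 ]
slide [ 0.5266 -0.0761]
slide [0.5212 0.1379]
[0.6396 0.1634]
[0.6414 0.0814]
[ 0.6433 -0.0006]
tray [ 0.5158 -0.2122] [ 0.532  -0.4048] [ 0.3991 -0.4218] [ 0.3791 -0.2229] [ 0.4565 -0.3154]
```

```bash
python3 -c "
from h import *
go(.644,.164,.18,8);go(.644,.164,.127,8)"
```

```text
shift cm [  2.68 -10.55   9.03] turn [ 0.02  0.03 -6.84] rows 3.4 yaw 1.16
shift cm [  2.69 -10.55  14.33] turn [ 0.02  0.03 -6.84] rows 4.3 yaw 1.16
```

```bash
python3 -m pendant '[[0.5,[2.7,-10.5,4],[0,0,-6.8]],[0.5,[2.7,-10.5,9],[0,0,-6.8]],[0.5,[2.7,-10.5,9],[0,0,-6.8]],[0.5,[2.7,-10.5,9],[0,0,-6.8]],[0.5,[2.7,-10.5,9],[0,0,-6.8]],[0.5,[2.7,-10.5,9],[0,0,-6.8]],[0.5,[2.7,-10.5,9],[0,0,-6.8]]]'
python3 -c "
from h import *
snap('wrist','w2')
for p in ((.644,.164,.127),(.644,.164,.161)): print(pix('w2',p))
"
```

```text
time_s: 2.5
tcp_pos: [0.6455, 0.1635, 0.182]
tool_rot: [0.0, 0.998, 0.07, 0.001]
wrist_force: [-0.5, -0.6, -0.0]
gripper_width: 0.502
{'intrinsics': array([[342.5395,   0.    , 318.867 ],
       [  0.    , 342.5395, 202.4676],
       [  0.    ,   0.    ,   1.    ]]), 'tool_from_camera': array([[-0.0008,  0.9544,  0.2987,  0.0776],
       [ 1.    ,  0.0006,  0.0008, -0.0007],
       [ 0.0006,  0.2987, -0.9544, -0.1414],
       [ 0.    ,  0.    ,  0.    ,  1.    ]])}
[319.1981 229.8599]
[319.2825 254.1775]
```

View pics/w2.png

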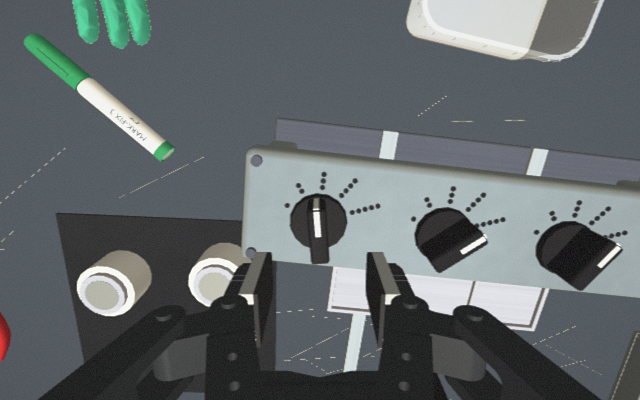

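The bar sits centred between the jaws (318 vs 319 px) and about 3 mm ahead. I'll descend, grip and turn.

```bash
python3 -m pendant '[[0.5,[0.2,0,2],[0,0,0]],[0.5,[0.2,0,4],[0,0,0]],[0.5,[0.2,0,5.5],[0,0,0]],[0.5,[0.2,0,5.5],[0,0,0]],[0,[0.2,0,5.5],[0,0,0]],[0,[0.2,0,5.5],[0,0,0]],[0,[0.2,0,5.5],[0,0,0]],[0,[0.2,0,5.5],[0,0,0]],[0,[0.2,0,5.5],[0,0,0]],[0,[0.2,0,5.5],[0,0,0]]]' 30
python3 -c "
from h import *
go(.647,.1635,.127,-33.2)"
```

```text
time_s: 3.38
tcp_pos: [0.6479, 0.1645, 0.1278]
tool_rot: [0.001, 0.998, 0.07, 0.002]
wrist_force: [-1.9, -4.5, 6.2]
gripper_width: 0.12
shift cm [-0.11  0.08  0.08] turn [ 0.02 -0.23 41.25] rows 5.8 yaw 8.05
```

```bash
python3 -m pendant '[[0,[0,0,0],[0,0,7]],[0,[0,0,0],[0,0,14]],[0,[0,0,0],[0,0,21]],[0,[0,0,0],[0,0,28]],[0,[0,0,0],[0,0,35]],[0,[0,0,0],[0,0,41.2]],[0,[0,0,0],[0,0,41.2]],[0,[0,0,0],[0,0,41.2]],[0,[0,0,0],[0,0,41.2]],[0.5,[0,0,0],[0,0,41.2]],[0.5,[0,0,0],[0,0,41.2]],[0.5,[0,0,0],[0,0,41.2]],[0.5,[0,0,0],[0,0,41.2]],[0.5,[0,0,-3],[0,0,41.2]],[0.5,[0,0,-6],[0,0,41.2]],[0.5,[0,0,-6],[0,0,41.2]]]' 30
python3 -c "
from h import *
go(.6485,.0822,.182,-45);go(.6485,.0822,.182,35.7)"
```

```text
time_s: 4.72
tcp_pos: [0.6499, 0.1663, 0.1919]
tool_rot: [-0.002, 0.959, -0.285, 0.005]
wrist_force: [1.2, -0.2, 0.6]
gripper_width: 0.499
shift cm [4.47 7.12 0.98] turn [-0.43 -0.42 11.9 ] rows 2.0 yaw -33.11
shift cm [4.47 7.12 0.98] turn [ -0.06  -0.64 -68.8 ] rows 9.6 yaw -33.11
```

```bash
python3 -m pendant '[[0.5,[2,3.5,0],[0,0,7]],[0.5,[4.5,7.1,0.5],[0,0,11]],[0.5,[4.5,7.1,0.5],[0,0,11]],[0.5,[4.5,7.1,3.5],[0,0,11]],[0.5,[4.5,7.1,6.4],[0,0,11]],[0.5,[4.5,7.1,6.4],[0,0,11]],[0,[4.5,7.1,6.4],[0,0,11]],[0,[4.5,7.1,6.4],[0,0,11]],[0,[4.5,7.1,6.4],[0,0,11]],[0,[4.5,7.1,6.4],[0,0,11]],[0,[4.5,7.1,6.4],[0,0,11]],[0,[4.5,7.1,6.4],[0,0,11]]]' 30
python3 -c "
from h import *
go(.6485,.0822,.127,35.7)"
```

```text
time_s: 5.72
tcp_pos: [0.6452, 0.0832, 0.1195]
tool_rot: [-0.001, 0.927, -0.375, -0.001]
wrist_force: [5.1, 3.7, -16.7]
gripper_width: 0.384
shift cm [ 0.3  -0.16 -0.75] turn [ -0.12   0.15 -79.78] rows 11.1 yaw -44.08
```

```bash
python3 -c "
from h import *
w=lambda x,y,z: world('w2',x,y,z)
for a,b in(((462,248),(487,237)),((598,266),(620,247)),((317,235),(316,198))):
  p,q=w(*a,.145),w(*b,.145);d=q-p; print(p[:2],q[:2],'dial',1.2-(np.arctan2(d[1],d[0])-PY))
print(manip.state()['gripper_width'])
snap('wrist','w3');snap('scene','s3')
a=cv2.imread('pics/s3.png')[150:300,220:370]
b=cv2.imread('pics/w3.png')[100:400,170:470]
cv2.imwrite('pics/m3.png',np.hstack([cv2.resize(a,(400,400),interpolation=cv2.INTER_CUBIC),cv2.resize(b,(400,400))]))
"
```

```text
[0.6514 0.0829] [0.6599 0.0707] dial 2.181968703138792
[0.6512 0.0019] [ 0.6644 -0.006 ] dial 1.7585957275371342
[0.6479 0.1658] [0.6693 0.1693] dial 1.0599588623592437
0.3842266821125966
{'intrinsics': array([[342.5395,   0.    , 318.867 ],
       [  0.    , 342.5395, 202.4676],
       [  0.    ,   0.    ,   1.    ]]), 'tool_from_camera': array([[-0.0008,  0.9542,  0.2992,  0.0766],
       [ 1.    ,  0.0006,  0.0007, -0.0014],
       [ 0.0005,  0.2992, -0.9542, -0.1414],
       [ 0.    ,  0.    ,  0.    ,  1.    ]])}
{'intrinsics': array([[366.1034,   0.    , 318.3511],
       [  0.    , 366.1034, 199.8185],
       [  0.    ,   0.    ,   1.    ]]), 'xyz': array([0.1738, 0.7972, 0.7465]), 'attitude': array([-0.1955, -0.109 ,  0.452 ,  0.8635])}
```

View pics/m3.png

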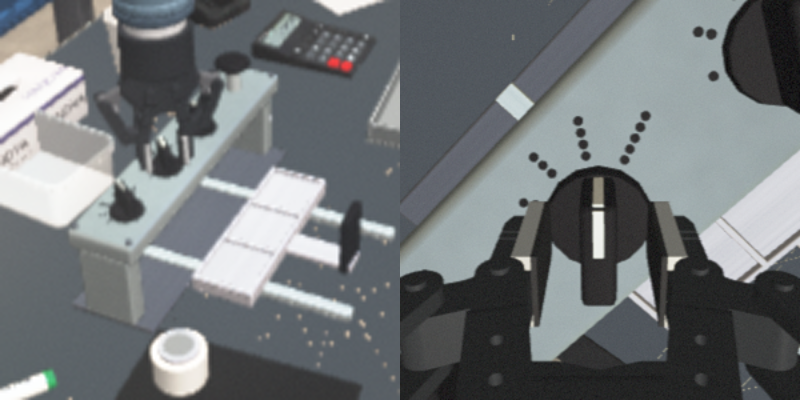

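The bar is aligned with the jaws, but the fingers went too low and closed on the skirt. I'll open, rise 7 mm and regrip.

```bash
python3 -m pendant '[[0.5,[0,0,0],[0,0,0]],[0.5,[0,0,0],[0,0,0]],[0.5,[0,0,-0.7],[0,0,0]],[0.5,[0,0,-0.7],[0,0,0]],[0.5,[0,0,-0.7],[0,0,0]],[0,[0,0,-0.7],[0,0,0]],[0,[0,0,-0.7],[0,0,0]],[0,[0,0,-0.7],[0,0,0]],[0,[0,0,-0.7],[0,0,0]],[0,[0,0,-0.7],[0,0,0]],[0,[0,0,-0.7],[0,0,0]]]' 30
python3 -c "
from h import *
go(.6485,.0822,.127,35.7)"
```

```text
time_s: 6.73
tcp_pos: [0.6463, 0.082, 0.1288]
tool_rot: [-0.001, 0.927, -0.376, 0.001]
wrist_force: [3.8, 4.0, 2.0]
gripper_width: 0.116
shift cm [ 0.14 -0.16  0.18] turn [ -0.07  -0.12 -79.83] rows 11.2 yaw -44.13
```

```bash
python3 -m pendant '[[0,[0,0,0],[0,0,-7]],[0,[0,0,0],[0,0,-14]],[0,[0,0,0],[0,0,-21]],[0,[0,0,0],[0,0,-28]],[0,[0,0,0],[0,0,-35]],[0,[0,0,0],[0,0,-42]],[0,[0,0,0],[0,0,-49]],[0,[0,0,0],[0,0,-56]],[0,[0,0,0],[0,0,-63]],[0,[0,0,0],[0,0,-70]],[0,[0,0,0],[0,0,-77]],[0,[0,0,0],[0,0,-79.8]],[0,[0,0,0],[0,0,-79.8]],[0,[0,0,0],[0,0,-79.8]],[0,[0,0,0],[0,0,-79.8]]]'
python3 -m pendant '[[0.5,[0,0,0],[0,0,0]],[0.5,[0,0,0],[0,0,0]],[0.5,[0,0,0],[0,0,0]],[0.5,[0,0,-3],[0,0,0]],[0.5,[0,0,-5.5],[0,0,0]],[0.5,[0,0,-5.5],[0,0,0]],[0.5,[0,0,-5.5],[0,0,0]],[0.5,[0,0,-5.5],[0,0,0]]]'
python3 -c "
from h import *
go(.6500,.0010,.184,-28);go(.65,.001,.129,-28)"
```

```text
time_s: 7.98
tcp_pos: [0.6464, 0.0816, 0.1288]
tool_rot: [0.0, 0.952, 0.305, 0.001]
wrist_force: [4.8, 2.9, 2.8]
gripper_width: 0.117
time_s: 8.65
tcp_pos: [0.6448, 0.0811, 0.1826]
tool_rot: [-0.0, 0.952, 0.306, -0.001]
wrist_force: [0.7, 0.0, 0.2]
gripper_width: 0.499
shift cm [-4.25  6.81 -0.14] turn [ 0.01  0.09 63.63] rows 8.9 yaw 35.63
shift cm [-4.24  6.82  5.36] turn [ 0.01  0.09 63.63] rows 8.9 yaw 35.63
```

```bash
python3 -m pendant '[[0.5,[-2,3.4,0],[0,0,7]],[0.5,[-4.2,6.8,0],[0,0,14]],[0.5,[-4.2,6.8,0],[0,0,21]],[0.5,[-4.2,6.8,0],[0,0,28]],[0.5,[-4.2,6.8,0],[0,0,35]],[0.5,[-4.2,6.8,0],[0,0,42]],[0.5,[-4.2,6.8,0],[0,0,49]],[0.5,[-4.2,6.8,0],[0,0,56]],[0.5,[-4.2,6.8,0],[0,0,63.6]],[0.5,[-4.2,6.8,0],[0,0,63.6]],[0.5,[-4.2,6.8,3],[0,0,63.6]],[0.5,[-4.2,6.8,5.3],[0,0,63.6]],[0.5,[-4.2,6.8,5.3],[0,0,63.6]],[0.5,[-4.2,6.8,5.3],[0,0,63.6]],[0,[-4.2,6.8,5.3],[0,0,63.6]],[0,[-4.2,6.8,5.3],[0,0,63.6]],[0,[-4.2,6.8,5.3],[0,0,63.6]],[0,[-4.2,6.8,5.3],[0,0,63.6]],[0,[-4.2,6.8,5.3],[0,0,63.6]],[0,[-4.2,6.8,5.3],[0,0,63.6]]]'
python3 -c "
from h import *
go(.6500,.0010,.129,1.3)"
```

```text
time_s: 10.32
tcp_pos: [0.6507, -0.0008, 0.1322]
tool_rot: [0.002, 0.97, -0.241, 0.001]
wrist_force: [-4.6, -5.9, 2.5]
gripper_width: 0.12
shift cm [-0.15 -0.12  0.32] turn [  0.21  -0.06 -29.22] rows 4.1 yaw -27.92
```

```bash
python3 -m pendant '[[0,[0,0,0],[0,0,-7]],[0,[0,0,0],[0,0,-14]],[0,[0,0,0],[0,0,-21]],[0,[0,0,0],[0,0,-29.2]],[0,[0,0,0],[0,0,-29.2]],[0,[0,0,0],[0,0,-29.2]],[0,[0,0,0],[0,0,-29.2]],[0.5,[0,0,0],[0,0,-29.2]],[0.5,[0,0,0],[0,0,-29.2]],[0.5,[0,0,0],[0,0,-29.2]],[0.5,[0,0,-3],[0,0,-29.2]],[0.5,[0,0,-7],[0,0,-29.2]],[0.5,[0,0,-10],[0,0,-29.2]],[0.5,[0,0,-10],[0,0,-29.2]]]'
python3 -m pendant '[[0.5,[-2.5,-4,-3],[0,0,0]],[0.5,[-2.5,-6,-3],[0,0,0]],[0.5,[-2.5,-6,-3],[0,0,0]],[0.5,[-2.5,-6,-3],[0,0,0]],[0.5,[-2.5,-6,-3],[0,0,0]]]'
python3 -c "
from h import *
snap('wrist','w4')
a=cv2.imread('pics/w4.png')[:260]
cv2.imwrite('pics/w4b.png',cv2.resize(a,(800,325),interpolation=cv2.INTER_CUBIC))
"
```

```text
time_s: 11.48
tcp_pos: [0.6548, 0.0014, 0.2389]
tool_rot: [0.001, 1.0, 0.011, 0.007]
wrist_force: [1.0, -0.4, 0.8]
gripper_width: 0.505
time_s: 11.9
tcp_pos: [0.6248, 0.0611, 0.2602]
tool_rot: [0.0, 1.0, 0.012, 0.0]
wrist_force: [-0.6, 0.0, 0.1]
gripper_width: 0.501
{'intrinsics': array([[342.5395,   0.    , 318.867 ],
       [  0.    , 342.5395, 202.4676],
       [  0.    ,   0.    ,   1.    ]]), 'tool_from_camera': array([[-0.0008,  0.9543,  0.2987,  0.0775],
       [ 1.    ,  0.0006,  0.0008, -0.0009],
       [ 0.0006,  0.2987, -0.9543, -0.1414],
       [ 0.    ,  0.    ,  0.    ,  1.    ]])}
```

View pics/w4b.png

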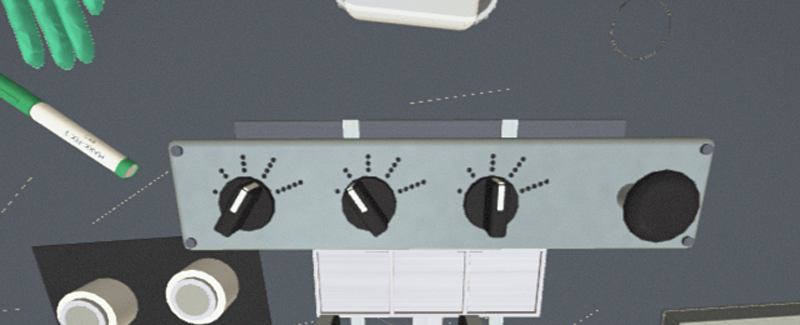

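Dials now read four, two and three dots. Next I'll go above the nearer pot.

```bash
python3 -c "
from h import *
go(.544,.243,.13,1.3)"
```

```text
shift cm [ -7.67 -18.42  12.97] turn [ 0.02  0.03 -0.04] rows 5.7 yaw 1.26
```

```bash
python3 -m pendant '[[1,[-4,-3,0],[0,0,0]],[1,[-7.7,-6,0],[0,0,0]],[1,[-7.7,-10,0],[0,0,0]],[1,[-7.7,-14,0],[0,0,0]],[1,[-7.7,-18.4,0],[0,0,0]],[1,[-7.7,-18.4,4],[0,0,0]],[1,[-7.7,-18.4,8],[0,0,0]],[1,[-7.7,-18.4,13],[0,0,0]],[1,[-7.7,-18.4,13],[0,0,0]],[1,[-7.7,-18.4,13],[0,0,0]],[1,[-7.7,-18.4,13],[0,0,0]]]'
python3 -c "
from h import *
snap('wrist','w5')
for z in(.041,.047):print(pix('w5',(.544,.243,z)))
"
```

```text
time_s: 12.87
tcp_pos: [0.5447, 0.2427, 0.131]
tool_rot: [0.0, 1.0, 0.01, 0.0]
wrist_force: [0.1, 0.3, 0.0]
gripper_width: 0.999
{'intrinsics': array([[342.5395,   0.    , 318.867 ],
       [  0.    , 342.5395, 202.4676],
       [  0.    ,   0.    ,   1.    ]]), 'tool_from_camera': array([[-0.0008,  0.9543,  0.2987,  0.0775],
       [ 1.    ,  0.0006,  0.0008, -0.0009],
       [ 0.0006,  0.2987, -0.9543, -0.1414],
       [ 0.    ,  0.    ,  0.    ,  1.    ]])}
[319.8935 210.2391]
[319.9136 213.0006]
```

View pics/w5.png

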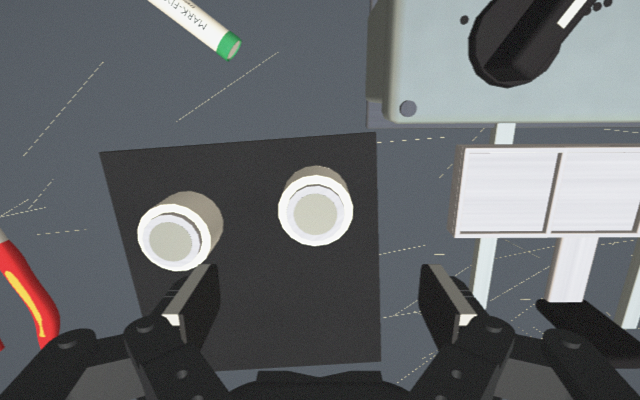

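Pot B's rim centre is at (316,206) and pot A's at (175,237). The slide's left edge runs from (459,146) to (452,237), with its divider at x≈555.

```bash
python3 -c "
from h import *
w=lambda x,y,z: world('w5',x,y,z)[:2]
print('B',w(316,206,.041),w(315,213,.047),'A',w(175,236,.041),w(171,241,.047))
print('slide',w(459,146,.029),w(452,237,.029),'div',w(559,152,.029),w(546,233,.029))
print(press(-.098,.107),press(-.098,.035))
go(*w(316,206,.041),.012,1.3)"
```

```text
B [0.5471 0.2458] [0.5439 0.2464] A [0.522  0.3484] [0.5207 0.349 ]
slide [0.5899 0.1455] [0.5203 0.1409] div [0.5871 0.0737] [0.5251 0.0694]
[0.5462 0.1383] [0.5477 0.0663]
shift cm [ 0.11 -0.28 12.04] turn [-0.04 -0.18 -0.11] rows 2.9 yaw 1.19
```

```bash
python3 -m pendant '[[1,[0,-0.3,4],[0,0,0]],[1,[0,-0.3,8],[0,0,0]],[1,[0,-0.3,11.6],[0,0,0]],[1,[0,-0.3,11.6],[0,0,0]],[1,[0,-0.3,11.6],[0,0,0]],[0,[0,-0.3,11.6],[0,0,0]],[0,[0,-0.3,11.6],[0,0,0]],[0,[0,-0.3,11.6],[0,0,0]],[0,[0,-0.3,11.6],[0,0,0]],[0,[0,-0.3,11.6],[0,0,0]],[0,[0,-0.3,11.6],[0,0,0]],[0,[0,-0.3,11.6],[0,0,0]]]' 35
python3 -c "
from h import *
go(.5545,.104,.085,1.3)"
```

```text
time_s: 13.92
tcp_pos: [0.5462, 0.2468, 0.018]
tool_rot: [-0.001, 1.0, 0.011, 0.003]
wrist_force: [-1.0, -0.7, 8.2]
gripper_width: 0.61
shift cm [ 0.55 14.29 -6.71] turn [-0.06 -0.37 -0.03] rows 3.8 yaw 1.27
```

```bash
python3 -m pendant '[[0,[0,0,-4],[0,0,0]],[0,[0,0,-7],[0,0,0]],[0,[0,0,-7],[0,0,0]],[0,[0,4,-7],[0,0,0]],[0,[0.5,8,-7],[0,0,0]],[0,[0.5,12,-7],[0,0,0]],[0,[0.5,14.3,-7],[0,0,0]],[0,[0.5,14.3,-7],[0,0,0]],[0,[0.5,14.3,-7],[0,0,0]],[0,[0.5,14.3,-7],[0,0,0]],[0,[0.5,14.3,-7],[0,0,0]]]'
python3 -c "
from h import *
snap('wrist','w6')
a=cv2.imread('pics/w6.png')
cv2.imwrite('pics/w6b.png',cv2.resize(a,(800,500),interpolation=cv2.INTER_CUBIC))
"
```

```text
time_s: 14.83
tcp_pos: [0.5518, 0.1044, 0.0847]
tool_rot: [-0.0, 1.0, 0.011, 0.0]
wrist_force: [0.8, 0.6, -1.7]
gripper_width: 0.614
{'intrinsics': array([[342.5395,   0.    , 318.867 ],
       [  0.    , 342.5395, 202.4676],
       [  0.    ,   0.    ,   1.    ]]), 'tool_from_camera': array([[-0.0008,  0.9543,  0.2987,  0.0775],
       [ 1.    ,  0.0006,  0.0008, -0.0009],
       [ 0.0006,  0.2987, -0.9543, -0.1414],
       [ 0.    ,  0.    ,  0.    ,  1.    ]])}
```

View pics/w6b.png

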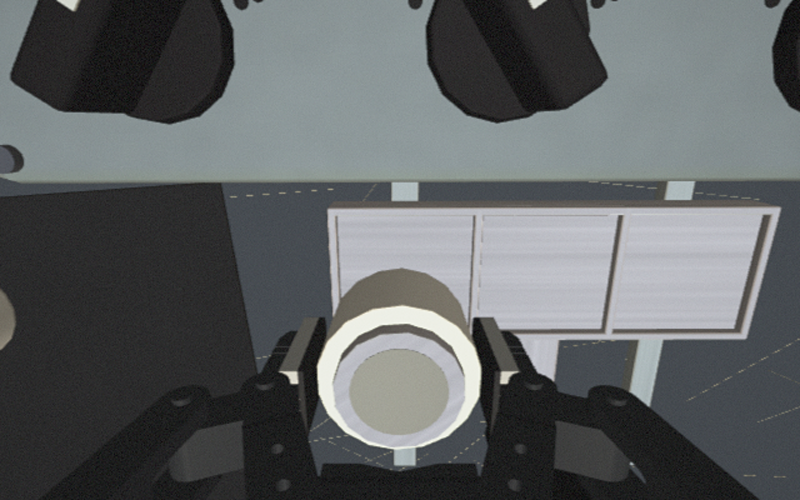

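```bash
python3 -c "
from h import *
w=lambda x,y,z: world('w6',x*.8,y*.8,z)[:2]
print('pot',w(399.5,377,.108),w(399,391,.114))
print('slide',w(329,207,.029),w(780,207,.029),w(746,338,.029),'pocket inner',w(337,215,.029),w(474,215,.029),w(766,215,.029),w(742,330,.029))
"
```

```text
pot [0.5511 0.1051] [0.5502 0.1053]
slide [0.5895 0.1389] [ 0.5942 -0.0715] [ 0.526  -0.0736] pocket inner [0.5858 0.1352] [0.5872 0.0709] [ 0.5903 -0.066 ] [ 0.5305 -0.0704]
```

```bash
python3 -m pendant '[[0,[0.45,0.15,1],[0,0,0]],[0,[0.45,0.15,3],[0,0,0]],[0,[0.45,0.15,4.5],[0,0,0]],[0,[0.45,0.15,4.5],[0,0,0]],[0,[0.45,0.15,4.5],[0,0,0]],[0,[0.45,0.15,4.5],[0,0,0]],[1,[0.45,0.15,4.5],[0,0,0]],[1,[0.45,0.15,4.5],[0,0,0]],[1,[0.45,0.15,4.5],[0,0,0]],[1,[0.45,0.15,4.5],[0,0,0]],[1,[0.45,0.15,0],[0,0,0]],[1,[0.45,0.15,-4],[0,0,0]],[1,[0.45,0.15,-4],[0,0,0]],[1,[0.45,0.15,-4],[0,0,0]]]'
python3 -c "
from h import *
go(.521,.3485,.131,1.3)"
```

```text
time_s: 16.05
tcp_pos: [0.5588, 0.102, 0.1278]
tool_rot: [0.0, 1.0, 0.011, 0.004]
wrist_force: [0.9, -1.2, 0.1]
gripper_width: 0.998
shift cm [ -3.23 -24.72  -0.35] turn [ 0.01 -0.43 -0.04] rows 6.0 yaw 1.26
```

```bash
python3 -c "
from h import *
snap('wrist','w7')
"; python3 -m pendant '[[1,[-1,-4,0],[0,0,0]],[1,[-2,-8,0],[0,0,0]],[1,[-3.3,-12,0],[0,0,0]],[1,[-3.3,-16,0],[0,0,0]],[1,[-3.3,-20,0],[0,0,0]],[1,[-3.3,-24.6,0],[0,0,0]],[1,[-3.3,-24.6,0],[0,0,0]],[1,[-3.3,-24.6,0],[0,0,0]],[1,[-3.3,-24.6,0],[0,0,0]],[1,[-3.3,-24.6,0],[0,0,0]]]'
python3 -c "
from h import *
snap('wrist','w8')
a=cv2.imread('pics/w8.png');b=cv2.imread('pics/w7.png')
f=lambda i:cv2.resize(i[:330,120:520],(400,330))
cv2.imwrite('pics/m8.png',np.hstack([f(a),f(b)]))
print(pix('w8',(.521,.3485,.041)))
"
```

```text
{'intrinsics': array([[342.5395,   0.    , 318.867 ],
       [  0.    , 342.5395, 202.4676],
       [  0.    ,   0.    ,   1.    ]]), 'tool_from_camera': array([[-0.0008,  0.9543,  0.2987,  0.0775],
       [ 1.    ,  0.0006,  0.0008, -0.0009],
       [ 0.0006,  0.2987, -0.9543, -0.1414],
       [ 0.    ,  0.    ,  0.    ,  1.    ]])}
time_s: 16.93
tcp_pos: [0.5175, 0.3457, 0.1232]
tool_rot: [0.001, 1.0, 0.011, -0.001]
wrist_force: [-0.1, -0.6, 0.2]
gripper_width: 1.0
{'intrinsics': array([[342.5395,   0.    , 318.867 ],
       [  0.    , 342.5395, 202.4676],
       [  0.    ,   0.    ,   1.    ]]), 'tool_from_camera': array([[-0.0008,  0.9543,  0.2987,  0.0775],
       [ 1.    ,  0.0006,  0.0008, -0.0009],
       [ 0.0006,  0.2987, -0.9543, -0.1414],
       [ 0.    ,  0.    ,  0.    ,  1.    ]])}
[316.2227 207.7707]
```

View pics/m8.png

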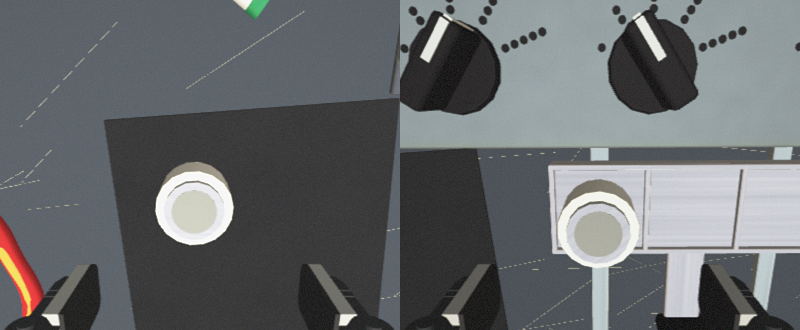

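```bash
python3 -c "
from h import *
a=world('w8',314.5,206,.041)[:2];print('A',a,'B',world('w7',318,224,.062)[:2])
w=lambda x,y:world('w7',x-280,y,.029)[:2]
print('slide',w(549,166),w(742,168),w(737,247))
go(*a,.018,1.3)"
```

```text
A [0.5223 0.3497] B [0.5574 0.1036]
slide [0.5882 0.1392] [0.5897 0.0017] [ 0.5285 -0.0032]
shift cm [ 0.47 -0.43 10.55] turn [ 0.06  0.09 -0.13] rows 2.5 yaw 1.17
```

```bash
python3 -m pendant '[[1,[0.45,-0.4,4],[0,0,0]],[1,[0.45,-0.4,8],[0,0,0]],[1,[0.45,-0.4,10.8],[0,0,0]],[1,[0.45,-0.4,10.8],[0,0,0]],[1,[0.45,-0.4,10.8],[0,0,0]],[0,[0.45,-0.4,10.8],[0,0,0]],[0,[0.45,-0.4,10.8],[0,0,0]],[0,[0.45,-0.4,10.8],[0,0,0]],[0,[0.45,-0.4,10.8],[0,0,0]],[0,[0.45,-0.4,10.8],[0,0,0]],[0,[0.45,-0.4,10.8],[0,0,0]],[0,[0.45,-0.4,10.8],[0,0,0]]]' 35
python3 -c "
from h import *
go(.557,-.036,.125,1.3)"
```

```text
time_s: 17.98
tcp_pos: [0.5243, 0.3518, 0.0194]
tool_rot: [-0.001, 1.0, 0.011, 0.002]
wrist_force: [-0.6, -2.5, 5.9]
gripper_width: 0.614
shift cm [  2.46  38.83 -10.6 ] turn [-0.08 -0.28 -0.03] rows 9.7 yaw 1.27
```

```bash
python3 -m pendant '[[0,[0,0,-4],[0,0,0]],[0,[0,0,-8],[0,0,0]],[0,[0,0,-10.6],[0,0,0]],[0,[0,4,-10.6],[0,0,0]],[0,[0,8,-10.6],[0,0,0]],[0,[0,12,-10.6],[0,0,0]],[0,[2.5,16,-10.6],[0,0,0]],[0,[2.5,20,-10.6],[0,0,0]],[0,[2.5,24,-10.6],[0,0,0]],[0,[2.5,28,-10.6],[0,0,0]],[0,[2.5,32,-10.6],[0,0,0]],[0,[2.5,36,-10.6],[0,0,0]],[0,[2.5,38.8,-10.6],[0,0,0]],[0,[2.5,38.8,-10.6],[0,0,0]],[0,[2.5,38.8,-6.6],[0,0,0]],[0,[2.5,38.8,-6.6],[0,0,0]],[0,[2.5,38.8,-6.6],[0,0,0]],[0,[2.5,38.8,-6.6],[0,0,0]],[0,[2.5,38.8,-6.6],[0,0,0]]]'
python3 -c "
from h import *
snap('wrist','w9')
a=cv2.imread('pics/w9.png')
cv2.imwrite('pics/w9b.png',cv2.resize(a,(800,500),interpolation=cv2.INTER_CUBIC))
"
```

```text
time_s: 19.57
tcp_pos: [0.5571, -0.0355, 0.0842]
tool_rot: [0.0, 1.0, 0.012, 0.001]
wrist_force: [-0.7, -0.6, -1.1]
gripper_width: 0.614
{'intrinsics': array([[342.5395,   0.    , 318.867 ],
       [  0.    , 342.5395, 202.4676],
       [  0.    ,   0.    ,   1.    ]]), 'tool_from_camera': array([[-0.0008,  0.9543,  0.2987,  0.0775],
       [ 1.    ,  0.0006,  0.0008, -0.0009],
       [ 0.0006,  0.2987, -0.9543, -0.1414],
       [ 0.    ,  0.    ,  0.    ,  1.    ]])}
```

View pics/w9b.png

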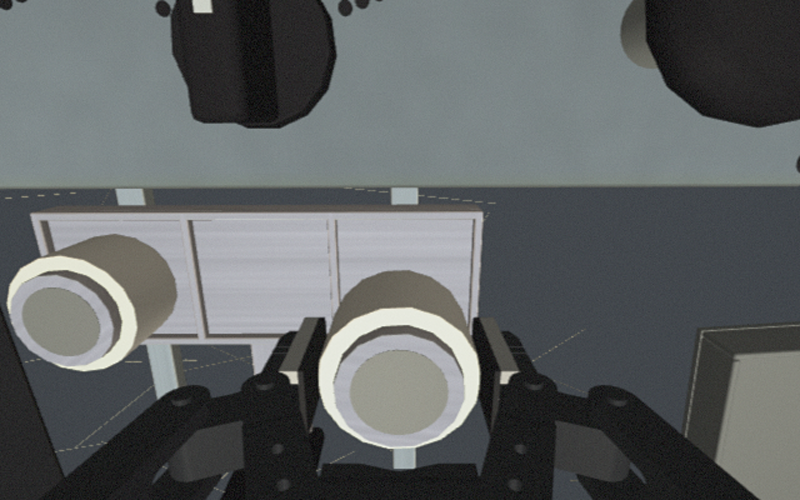

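```bash
python3 -m pendant '[[0,[0.2,0.2,1],[0,0,0]],[0,[0.2,0.2,3],[0,0,0]],[0,[0.2,0.2,4.4],[0,0,0]],[0,[0.2,0.2,4.4],[0,0,0]],[0,[0.2,0.2,4.4],[0,0,0]],[0,[0.2,0.2,4.4],[0,0,0]],[1,[0.2,0.2,4.4],[0,0,0]],[1,[0.2,0.2,4.4],[0,0,0]],[1,[0.2,0.2,4.4],[0,0,0]],[1,[0.2,0.2,4.4],[0,0,0]],[1,[0.2,0.2,0],[0,0,0]],[1,[0.2,0.2,-4],[0,0,0]],[1,[0.2,0.2,-8],[0,0,0]],[1,[0.2,0.2,-8],[0,0,0]],[1,[0.2,0.2,-8],[0,0,0]]]'
python3 -c "
from h import *
snap('wrist','w10')
print(press(-.203,0))
go(.449,.0305,.165,1.3)"
```

```text
time_s: 20.87
tcp_pos: [0.5597, -0.0384, 0.1655]
tool_rot: [0.001, 1.0, 0.011, 0.003]
wrist_force: [0.1, 0.2, -0.7]
gripper_width: 0.998
{'intrinsics': array([[342.5395,   0.    , 318.867 ],
       [  0.    , 342.5395, 202.4676],
       [  0.    ,   0.    ,   1.    ]]), 'tool_from_camera': array([[-0.0008,  0.9543,  0.2987,  0.0775],
       [ 1.    ,  0.0006,  0.0008, -0.0009],
       [ 0.0006,  0.2987, -0.9543, -0.1414],
       [ 0.    ,  0.    ,  0.    ,  1.    ]])}
[0.4435 0.029 ]
shift cm [-10.76  -7.09  -0.2 ] turn [ 0.04 -0.12 -0.04] rows 3.1 yaw 1.26
```

```bash
python3 -m pendant '[[0.5,[-4,-3,0],[0,0,-7]],[0.5,[-8,-5,0],[0,0,-14]],[0.5,[-10.5,-7,0],[0,0,-21]],[0.5,[-10.5,-7,0],[0,0,-28]],[0.5,[-10.5,-7,0],[0,0,-35]],[0.5,[-10.5,-7,0],[0,0,-42]],[0.5,[-10.5,-7,0],[0,0,-49]],[0.5,[-10.5,-7,0],[0,0,-56]],[0.5,[-10.5,-7,0],[0,0,-63]],[0.5,[-10.5,-7,0],[0,0,-70]],[0.5,[-10.5,-7,0],[0,0,-77]],[0.5,[-10.5,-7,0],[0,0,-84]],[0.5,[-10.5,-7,0],[0,0,-90]],[0.5,[-10.5,-7,0],[0,0,-90]],[0.5,[-10.5,-7,0],[0,0,-90]],[0.5,[-10.5,-7,0],[0,0,-90]]]' 40
python3 -c "
from h import *
snap('wrist','w11'); snap('scene','s11')
a=cv2.imread('pics/w11.png');b=cv2.imread('pics/s11.png')[160:300,240:380]
cv2.imwrite('pics/m11.png',np.hstack([cv2.resize(a[:,130:530],(400,400)),cv2.resize(b,(400,400),interpolation=cv2.INTER_CUBIC)]))
print(pix('w11',(.452,.0315,.084)))
go(.452,.0315,.055,91.3)"
```

```text
time_s: 22.25
tcp_pos: [0.4507, 0.0298, 0.1614]
tool_rot: [-0.001, 0.7, 0.714, -0.001]
wrist_force: [-0.3, 0.5, 0.2]
gripper_width: 0.502
{'intrinsics': array([[342.5395,   0.    , 318.867 ],
       [  0.    , 342.5395, 202.4676],
       [  0.    ,   0.    ,   1.    ]]), 'tool_from_camera': array([[-0.0008,  0.9545,  0.2984,  0.0773],
       [ 1.    ,  0.0008,  0.0001,  0.0011],
       [-0.0002,  0.2984, -0.9545, -0.1414],
       [ 0.    ,  0.    ,  0.    ,  1.    ]])}
{'intrinsics': array([[366.1034,   0.    , 318.3511],
       [  0.    , 366.1034, 199.8185],
       [  0.    ,   0.    ,   1.    ]]), 'xyz': array([0.1738, 0.7972, 0.7465]), 'attitude': array([-0.1955, -0.109 ,  0.452 ,  0.8635])}
[319.4156 212.7759]
shift cm [ 0.17  0.11 10.68] turn [-0.06 -0.01 -0.15] rows 2.6 yaw 91.15
```

View pics/m11.png

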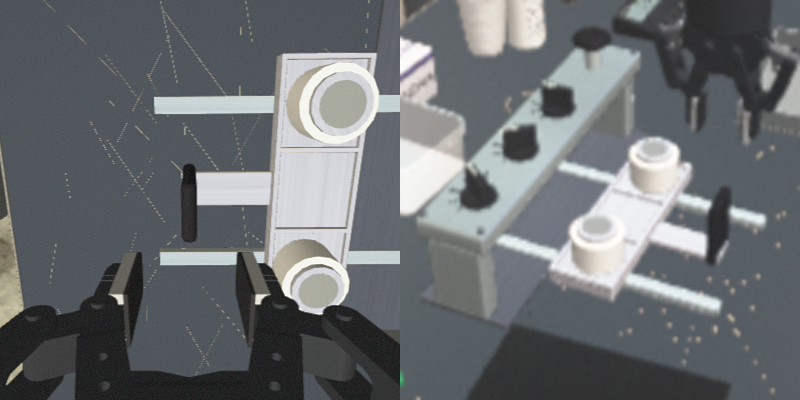

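```bash
python3 -m pendant '[[0.5,[0.1,0.1,4],[0,0,0]],[0.5,[0.1,0.1,8],[0,0,0]],[0.5,[0.1,0.1,10.6],[0,0,0]],[0.5,[0.1,0.1,10.6],[0,0,0]],[0,[0.1,0.1,10.6],[0,0,0]],[0,[0.1,0.1,10.6],[0,0,0]],[0,[0.1,0.1,10.6],[0,0,0]],[0,[0.1,0.1,10.6],[0,0,0]],[0,[0.1,0.1,10.6],[0,0,0]],[0,[0.1,0.1,10.6],[0,0,0]]]' 40
python3 -m pendant '[[0,[0,0.5,0],[0,0,0]],[0,[0,1,0],[0,0,0]],[0,[0,1.5,0],[0,0,0]],[0,[0,2,0],[0,0,0]],[0,[0,2.5,0],[0,0,0]],[0,[0,3,0],[0,0,0]],[0,[0,3.5,0],[0,0,0]],[0,[0,4,0],[0,0,0]],[0,[0,4.5,0],[0,0,0]],[0,[0,5,0],[0,0,0]],[0,[0,5.5,0],[0,0,0]],[0,[0,6,0],[0,0,0]],[0,[0,6.5,0],[0,0,0]],[0,[0,7,0],[0,0,0]],[0,[0,7.5,0],[0,0,0]],[0,[0,8,0],[0,0,0]],[0,[0,8.5,0],[0,0,0]],[0,[0,9,0],[0,0,0]],[0,[0,9,0],[0,0,0]],[0,[0,9,0],[0,0,0]]]'
```

```text
time_s: 23.18
tcp_pos: [0.4535, 0.0306, 0.058]
tool_rot: [0.001, 0.699, 0.715, 0.001]
wrist_force: [-1.9, 0.3, 7.1]
gripper_width: 0.12
time_s: 24.85
tcp_pos: [0.5443, 0.0329, 0.058]
tool_rot: [0.002, 0.699, 0.715, 0.002]
wrist_force: [0.9, 1.9, 5.2]
gripper_width: 0.117
```

```bash
python3 -m pendant '[[0,[0,0.2,0],[0,0,0]],[0,[0,0.4,0],[0,0,0]],[0,[0,0.6,0],[0,0,0]],[0,[0,0.6,0],[0,0,0]],[0,[0,0.6,0],[0,0,0]]]'
python3 -m pendant '[[0,[0,0.2,0],[0,0,0]],[0,[0,0.4,0],[0,0,0]],[0,[0,0.4,0],[0,0,0]],[0,[0,0.4,0],[0,0,0]]]'
```

```text
time_s: 25.27
tcp_pos: [0.547, 0.033, 0.058]
tool_rot: [-0.001, 0.699, 0.715, -0.001]
wrist_force: [-7.6, 1.6, 14.1]
gripper_width: 0.118
time_s: 25.6
tcp_pos: [0.5469, 0.0331, 0.0579]
tool_rot: [-0.003, 0.699, 0.715, -0.003]
wrist_force: [-20.5, -2.0, 24.0]
gripper_width: 0.116
```

```bash
python3 -m pendant '[[0,[0,-0.6,0],[0,0,0]],[0.5,[0,-0.6,0],[0,0,0]],[0.5,[0,-0.6,0],[0,0,0]],[0.5,[0,-0.6,0],[0,0,0]],[0.5,[0,-0.6,0],[0,0,0]],[0.5,[0,-0.6,-4],[0,0,0]],[0.5,[0,-0.6,-8],[0,0,0]],[0.5,[0,-0.6,-12],[0,0,0]],[0,[0,-0.6,-14],[0,0,0]],[0,[0,-0.6,-14],[0,0,0]],[0,[0,-0.6,-14],[0,0,0]],[0,[0,-0.6,-14],[0,0,0]],[0,[0,-0.6,-14],[0,0,0]],[0,[0,-0.6,-14],[0,0,0]]]'
python3 -c "
from h import *
snap('scene','s12');snap('wrist','w12')
go(.656,-.0925,.175,91.3)
a=cv2.imread('pics/w12.png');b=cv2.imread('pics/s12.png')[160:300,240:380]
cv2.imwrite('pics/m12.png',np.hstack([cv2.resize(a[:,:],(640,400)),cv2.resize(b,(160,160)).repeat(1,0) if 0 else cv2.copyMakeBorder(b,0,260,0,0,cv2.BORDER_CONSTANT)]))"
```

```text
time_s: 26.77
tcp_pos: [0.5454, 0.0329, 0.1945]
tool_rot: [-0.001, 0.699, 0.715, -0.001]
wrist_force: [-0.2, -0.2, 0.2]
gripper_width: 0.002
{'intrinsics': array([[366.1034,   0.    , 318.3511],
       [  0.    , 366.1034, 199.8185],
       [  0.    ,   0.    ,   1.    ]]), 'xyz': array([0.1738, 0.7972, 0.7465]), 'attitude': array([-0.1955, -0.109 ,  0.452 ,  0.8635])}
{'intrinsics': array([[342.5395,   0.    , 318.867 ],
       [  0.    , 342.5395, 202.4676],
       [  0.    ,   0.    ,   1.    ]]), 'tool_from_camera': array([[-0.0008,  0.9545,  0.2984,  0.0773],
       [ 1.    ,  0.0008,  0.0001,  0.0011],
       [-0.0002,  0.2984, -0.9545, -0.1414],
       [ 0.    ,  0.    ,  0.    ,  1.    ]])}
shift cm [-12.77  10.75   1.96] turn [-0.15 -0.02 -0.04] rows 4.0 yaw 91.26
```

View pics/m12.png

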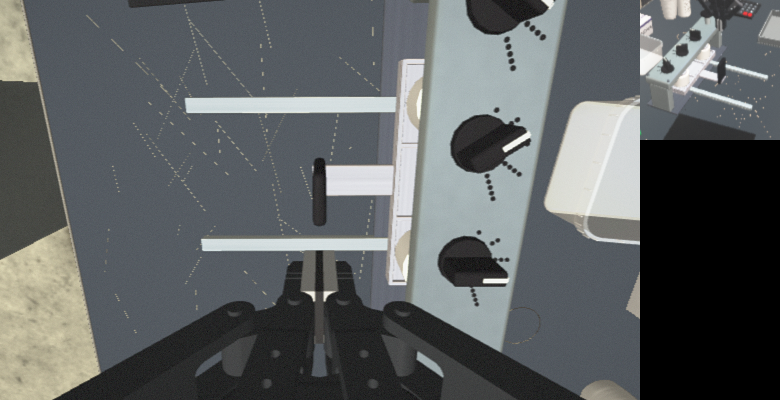

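The slide is home, with both pots under the head and the platen. The shut fingers go to the plunger next.

```bash
python3 -m pendant '[[0,[-3,2.5,0],[0,0,0]],[0,[-6,5,0],[0,0,0]],[0,[-9,7.5,0],[0,0,0]],[0,[-12.8,10.8,0],[0,0,0]],[0,[-12.8,10.8,0],[0,0,0]],[0,[-12.8,10.8,0],[0,0,0]],[0,[-12.8,10.8,2.5],[0,0,0]],[0,[-12.8,10.8,3.5],[0,0,0]],[0,[-12.8,10.8,4],[0,0,0]],[0,[-12.8,10.8,4.5],[0,0,0]],[0,[-12.8,10.8,4.5],[0,0,0]],[0,[-12.8,10.8,4.5],[0,0,0]]]'
python3 -m pendant '[[0,[0,0,0.3],[0,0,0]],[0,[0,0,0.6],[0,0,0]],[0,[0,0,0.9],[0,0,0]],[0,[0,0,0.9],[0,0,0]],[0,[0,0,0.9],[0,0,0]]]'
```

```text
time_s: 27.87
tcp_pos: [0.6568, -0.092, 0.1521]
tool_rot: [-0.0, 0.699, 0.715, 0.0]
wrist_force: [-2.6, 0.5, 2.9]
gripper_width: 0.002
time_s: 28.28
tcp_pos: [0.6577, -0.0924, 0.1426]
tool_rot: [0.0, 0.699, 0.715, 0.001]
wrist_force: [-0.6, 3.0, 4.4]
gripper_width: 0.003
```

```bash
python3 -m pendant '[[0,[0,0,0.2],[0,0,0]],[0,[0,0,0.4],[0,0,0]],[0,[0,0,0.5],[0,0,0]],[0,[0,0,0.5],[0,0,0]],[0,[0,0,0.5],[0,0,0]]]'
python3 -m pendant '[[0,[0,0,0.2],[0,0,0]],[0,[0,0,0.4],[0,0,0]],[0,[0,0,0.4],[0,0,0]],[0,[0,0,0.4],[0,0,0]]]'
```

```text
time_s: 28.7
tcp_pos: [0.6577, -0.0924, 0.1385]
tool_rot: [0.001, 0.699, 0.715, 0.001]
wrist_force: [-2.9, 2.9, 9.0]
gripper_width: -0.002
time_s: 29.03
tcp_pos: [0.6578, -0.0925, 0.1379]
tool_rot: [0.002, 0.699, 0.715, 0.001]
wrist_force: [-8.5, 4.4, 24.8]
gripper_width: -0.004
```

```bash
python3 -m pendant '[[0,[0,0,0.2],[0,0,0]],[0,[0,0,0.2],[0,0,0]],[0,[0,0,0.2],[0,0,0]],[0,[0,0,0.2],[0,0,0]]]'
python3 -m pendant '[[0,[0,0,-1],[0,0,0]],[0,[0,0,-3],[0,0,0]],[0.5,[0,0,-6],[0,0,0]],[0.5,[3,-2.5,-6],[0,0,0]],[0.5,[6,-5,-6],[0,0,0]],[0.5,[9,-7.5,-6],[0,0,0]],[0.5,[12.8,-10.9,-6],[0,0,0]],[0.5,[12.8,-10.9,-6],[0,0,0]],[0.5,[12.8,-10.9,-6],[0,0,0]],[0.5,[12.8,-10.9,-6],[0,0,0]]]' 40
python3 -c "
from h import *
snap('wrist','w13'); go(.547,.033,.058,91.3)"
```

```text
time_s: 29.37
tcp_pos: [0.6579, -0.0925, 0.1377]
tool_rot: [0.002, 0.699, 0.715, 0.001]
wrist_force: [-12.7, 5.5, 33.6]
gripper_width: -0.0
time_s: 30.2
tcp_pos: [0.5458, 0.0328, 0.1915]
tool_rot: [0.001, 0.699, 0.715, 0.0]
wrist_force: [1.1, -0.3, -0.0]
gripper_width: 0.501
{'intrinsics': array([[342.5395,   0.    , 318.867 ],
       [  0.    , 342.5395, 202.4676],
       [  0.    ,   0.    ,   1.    ]]), 'tool_from_camera': array([[-0.0008,  0.9545,  0.2984,  0.0773],
       [ 1.    ,  0.0008,  0.0001,  0.0011],
       [-0.0002,  0.2984, -0.9545, -0.1414],
       [ 0.    ,  0.    ,  0.    ,  1.    ]])}
shift cm [ 0.1   0.04 13.34] turn [ 0.08  0.05 -0.03] rows 3.2 yaw 91.27
```

```bash
python3 -m pendant '[[0.5,[0,0,4],[0,0,0]],[0.5,[0,0,8],[0,0,0]],[0.5,[0,0,12],[0,0,0]],[0.5,[0,0,13.3],[0,0,0]],[0.5,[0,0,13.3],[0,0,0]],[0,[0,0,13.3],[0,0,0]],[0,[0,0,13.3],[0,0,0]],[0,[0,0,13.3],[0,0,0]],[0,[0,0,13.3],[0,0,0]],[0,[0,0,13.3],[0,0,0]],[0,[0,0,13.3],[0,0,0]]]' 40
python3 -m pendant '[[0,[0,-0.5,0],[0,0,0]],[0,[0,-1,0],[0,0,0]],[0,[0,-1.6,0],[0,0,0]],[0,[0,-2.2,0],[0,0,0]],[0,[0,-2.8,0],[0,0,0]],[0,[0,-3.4,0],[0,0,0]],[0,[0,-4,0],[0,0,0]],[0,[0,-4.6,0],[0,0,0]],[0,[0,-5.2,0],[0,0,0]],[0,[0,-5.8,0],[0,0,0]],[0,[0,-6.4,0],[0,0,0]],[0,[0,-7,0],[0,0,0]],[0,[0,-7.6,0],[0,0,0]],[0,[0,-8.2,0],[0,0,0]],[0,[0,-8.8,0],[0,0,0]],[0,[0,-9.4,0],[0,0,0]],[0,[0,-10,0],[0,0,0]],[0,[0,-10.5,0],[0,0,0]],[0,[0,-10.5,0],[0,0,0]],[0,[0,-10.5,0],[0,0,0]]]'
python3 -m pendant '[[0.5,[0,0,0],[0,0,0]],[0.5,[0,0,0],[0,0,0]],[0.5,[0,0,0],[0,0,0]],[0.5,[0,0,0],[0,0,0]],[0.5,[0,0,-4],[0,0,0]],[0.5,[0,0,-8],[0,0,0]],[0.5,[0,0,-11],[0,0,0]],[0.5,[0,0,-11],[0,0,0]],[0.5,[0,0,-11],[0,0,0]]]'
python3 -c "
from h import *
snap('wrist','w14'); go(.548,-.038,.165,1.3)"
```

```text
time_s: 31.17
tcp_pos: [0.547, 0.0319, 0.0599]
tool_rot: [0.002, 0.699, 0.715, 0.001]
wrist_force: [1.6, -5.4, 4.1]
gripper_width: 0.119
time_s: 32.83
tcp_pos: [0.4413, 0.0292, 0.0598]
tool_rot: [0.002, 0.699, 0.715, 0.0]
wrist_force: [-2.0, -8.1, 9.0]
gripper_width: 0.118
time_s: 33.58
tcp_pos: [0.4416, 0.0306, 0.17]
tool_rot: [0.002, 0.699, 0.715, 0.001]
wrist_force: [-0.6, 0.6, -1.0]
gripper_width: 0.505
{'intrinsics': array([[342.5395,   0.    , 318.867 ],
       [  0.    , 342.5395, 202.4676],
       [  0.    ,   0.    ,   1.    ]]), 'tool_from_camera': array([[-0.0008,  0.9545,  0.2984,  0.0773],
       [ 1.    ,  0.0008,  0.0001,  0.0011],
       [-0.0002,  0.2984, -0.9545, -0.1414],
       [ 0.    ,  0.    ,  0.    ,  1.    ]])}
shift cm [-7.11 10.61  0.36] turn [ 0.03 -0.04 89.97] rows 12.6 yaw 91.27
```

```bash
python3 -m pendant '[[1,[-3,3,0],[0,0,7]],[1,[-6,6,0],[0,0,14]],[1,[-7.1,9,0],[0,0,21]],[1,[-7.1,10.6,0],[0,0,28]],[1,[-7.1,10.6,0],[0,0,35]],[1,[-7.1,10.6,0],[0,0,42]],[1,[-7.1,10.6,0],[0,0,49]],[1,[-7.1,10.6,0],[0,0,56]],[1,[-7.1,10.6,0],[0,0,63]],[1,[-7.1,10.6,0],[0,0,70]],[1,[-7.1,10.6,0],[0,0,77]],[1,[-7.1,10.6,0],[0,0,84]],[1,[-7.1,10.6,0],[0,0,90]],[1,[-7.1,10.6,0],[0,0,90]],[1,[-7.1,10.6,0],[0,0,90]],[1,[-7.1,10.6,0],[0,0,90]]]'
cat >> h.py <<'E'
def ring(fn,z):
    a=cv2.imread(f'pics/{fn}.png').astype(int)
    m=((a.min(2)>205)&(a[:,:,2]-a[:,:,0]>5)).astype(np.uint8)  # cream rim
    m=cv2.morphologyEx(m,cv2.MORPH_CLOSE,np.ones((3,3)))
    for c in cv2.findContours(m,cv2.RETR_EXTERNAL,cv2.CHAIN_APPROX_NONE)[0]:
        if cv2.contourArea(c)>600:
            e=cv2.fitEllipse(cv2.convexHull(c)); print('ring px',np.round(e[0],1),np.round(e[1],1),'world',world(fn,*e[0],z)[:2])
E
python3 -c "
from h import *
snap('wrist','w15')
for f,z in(('w8',.041),('w7',.062),('w15',.062)): print(f);ring(f,z)
go(.548,-.038,.043,1.3)
a=cv2.imread('pics/w8.png');print(a[240,314],a[205,314],a[205,278:286].tolist())"
```

```text
time_s: 34.97
tcp_pos: [0.5473, -0.0379, 0.1671]
tool_rot: [-0.0, 1.0, 0.013, -0.001]
wrist_force: [-0.0, -0.6, -0.2]
gripper_width: 0.998
{'intrinsics': array([[342.5395,   0.    , 318.867 ],
       [  0.    , 342.5395, 202.4676],
       [  0.    ,   0.    ,   1.    ]]), 'tool_from_camera': array([[-0.0008,  0.9543,  0.2987,  0.0775],
       [ 1.    ,  0.0006,  0.0008, -0.0009],
       [ 0.0006,  0.2987, -0.9543, -0.1414],
       [ 0.    ,  0.    ,  0.    ,  1.    ]])}
w8
ring px [ 42.  351.7] [13.1 19.6] world [0.3965 0.5635]
w7
w15
ring px [319.6 203.4] [65.6 70.1] world [ 0.5467 -0.0373]
ring px [134.1 202.1] [62.2 74. ] world [0.5443 0.1026]
shift cm [ 0.08  0.01 12.44] turn [-0.03  0.09  0.11] rows 3.0 yaw 1.41
[247 248 247] [194 209 208] [[247, 248, 247], [247, 247, 247], [247, 247, 247], [247, 247, 247], [247, 247, 247], [247, 248, 248], [241, 244, 244], [237, 234, 235]]
```

```bash
python3 -m pendant '[[1,[0,0,4],[0,0,0]],[1,[0,0,8],[0,0,0]],[1,[0,0,12.5],[0,0,0]],[1,[0,0,12.5],[0,0,0]],[1,[0,0,12.5],[0,0,0]],[0,[0,0,12.5],[0,0,0]],[0,[0,0,12.5],[0,0,0]],[0,[0,0,12.5],[0,0,0]],[0,[0,0,12.5],[0,0,0]],[0,[0,0,12.5],[0,0,0]],[0,[0,0,12.5],[0,0,0]],[0,[0,0,12.5],[0,0,0]]]' 35
python3 -m pendant '[[0,[0,0,-4],[0,0,0]],[0,[0,0,-8],[0,0,0]],[0,[0,0,-10],[0,0,0]],[0,[-1,4,-10],[0,0,-4]],[0,[-2,8,-10],[0,0,-4]],[0,[-3,12,-10],[0,0,-4]],[0,[-4,16,-10],[0,0,-4]],[0,[-5,20,-10],[0,0,-4]],[0,[-6,24,-10],[0,0,-4]],[0,[-8,26,-10],[0,0,-4]],[0,[-8,26,-10],[0,0,-4]],[0,[-8,26,-10],[0,0,-4]],[0,[-8,26,-10],[0,0,-4]],[0,[-8,26,-10],[0,0,-4]]]'
python3 -c "
from h import *
snap('wrist','w16')
a=cv2.imread('pics/w16.png')
cv2.imwrite('pics/w16b.png',cv2.resize(a,(800,500),interpolation=cv2.INTER_CUBIC))
for p in((.461,-.313,.03),(.52,-.21,.03),(.534,-.408,.03),(.4,-.42,.03),(.384,-.22,.03)):print(pix('w16',p)*1.25)
go(.465,-.358,.025,5.3)"
```

```text
time_s: 36.02
tcp_pos: [0.5501, -0.0386, 0.0464]
tool_rot: [0.001, 1.0, 0.011, 0.003]
wrist_force: [-0.1, 0.5, 4.8]
gripper_width: 0.613
time_s: 37.18
tcp_pos: [0.4743, -0.2989, 0.1441]
tool_rot: [0.0, 0.999, 0.047, 0.001]
wrist_force: [0.5, 0.8, -1.6]
gripper_width: 0.608
{'intrinsics': array([[342.5395,   0.    , 318.867 ],
       [  0.    , 342.5395, 202.4676],
       [  0.    ,   0.    ,   1.    ]]), 'tool_from_camera': array([[-0.0008,  0.9543,  0.2987,  0.0776],
       [ 1.    ,  0.0006,  0.0008, -0.0008],
       [ 0.0006,  0.2987, -0.9543, -0.1414],
       [ 0.    ,  0.    ,  0.    ,  1.    ]])}
[420.3696 271.6295]
[256.5263 162.0461]
[593.9066 169.4818]
[566.5754 368.986 ]
[272.5118 365.7704]
shift cm [-1.5   5.81 11.9 ] turn [ 0.02 -0.05  0.06] rows 3.2 yaw 5.36
```

View pics/w16b.png

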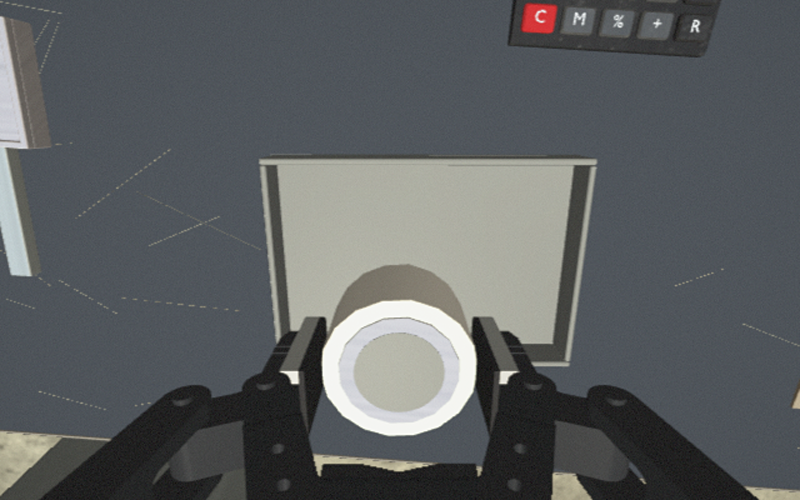

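The lid in hand is pressed in flush. The tray corners (261,161), (596,161) and (568,364) match the prediction. I'll place this pot in the tray's right half.

```bash
python3 -m pendant '[[0,[-1.3,3,2],[0,0,0]],[0,[-1.3,5.8,5],[0,0,0]],[0,[-1.3,5.8,8],[0,0,0]],[0,[-1.3,5.8,10.5],[0,0,0]],[0,[-1.3,5.8,11.5],[0,0,0]],[0,[-1.3,5.8,11.7],[0,0,0]],[0,[-1.3,5.8,11.7],[0,0,0]],[0,[-1.3,5.8,11.7],[0,0,0]]]'
python3 -m pendant '[[0.74,[0,0,0],[0,0,0]],[0.74,[0,0,0],[0,0,0]],[0.74,[0,0,0],[0,0,0]],[0.74,[0,0,-2],[0,0,0]],[0.74,[0,0,-5],[0,0,0]],[1,[0,0,-9],[0,0,0]],[1,[0,0,-14],[0,0,0]],[1,[0,0,-14],[0,0,0]],[1,[0,0,-14],[0,0,0]],[1,[0,0,-14],[0,0,0]]]'
python3 -c "
from h import *
snap('wrist','w17')
ring('w17',.042); go(.5445,.1027,.165,1.3)"
```

```text
time_s: 37.9
tcp_pos: [0.467, -0.3582, 0.027]
tool_rot: [0.0, 0.999, 0.047, 0.0]
wrist_force: [0.0, 0.1, -1.5]
gripper_width: 0.609
time_s: 38.73
tcp_pos: [0.4662, -0.359, 0.1671]
tool_rot: [0.001, 0.999, 0.046, 0.001]
wrist_force: [0.1, 0.8, -0.1]
gripper_width: 1.001
{'intrinsics': array([[342.5395,   0.    , 318.867 ],
       [  0.    , 342.5395, 202.4676],
       [  0.    ,   0.    ,   1.    ]]), 'tool_from_camera': array([[-0.0008,  0.9543,  0.2987,  0.0776],
       [ 1.    ,  0.0006,  0.0008, -0.0008],
       [ 0.0006,  0.2987, -0.9543, -0.1414],
       [ 0.    ,  0.    ,  0.    ,  1.    ]])}
shift cm [ 12.08 -45.19   0.09] turn [-0.04  0.03  3.96] rows 11.2 yaw 5.26
```

```bash
cat >> h.py <<'E'
def hough(fn,z):
    g=cv2.medianBlur(cv2.imread(f'pics/{fn}.png',0),3)
    c=cv2.HoughCircles(g,cv2.HOUGH_GRADIENT,1.5,60,param1=150,param2=45,minRadius=22,maxRadius=45)
    if c is not None:
        for u,v,r in c[0]: print('circle',u,v,r,world(fn,u,v,z)[:2])
E
python3 -m pendant '[[1,[1,-4,0],[0,0,4]],[1,[2,-8,0],[0,0,4]],[1,[3,-12,0],[0,0,4]],[1,[4,-16,0],[0,0,4]],[1,[5,-20,0],[0,0,4]],[1,[6,-24,0],[0,0,4]],[1,[7,-28,0],[0,0,4]],[1,[8,-32,0],[0,0,4]],[1,[9.5,-36,0],[0,0,4]],[1,[11,-40,0],[0,0,4]],[1,[12.1,-43,0],[0,0,4]],[1,[12.1,-45.2,0],[0,0,4]],[1,[12.1,-45.2,0],[0,0,4]],[1,[12.1,-45.2,0],[0,0,4]],[1,[12.1,-45.2,0],[0,0,4]],[1,[12.1,-45.2,0],[0,0,4]]]'
python3 -c "
from h import *
hough('w17',.042)
snap('wrist','w18');ring('w18',.062);hough('w18',.062)
go(.5445,.1027,.045,1.3)"
```

```text
time_s: 40.12
tcp_pos: [0.5446, 0.1013, 0.1654]
tool_rot: [0.0, 1.0, 0.01, -0.001]
wrist_force: [0.0, -0.9, 0.6]
gripper_width: 1.001
circle 317.25 198.75 31.75 [ 0.4635 -0.3571]
{'intrinsics': array([[342.5395,   0.    , 318.867 ],
       [  0.    , 342.5395, 202.4676],
       [  0.    ,   0.    ,   1.    ]]), 'tool_from_camera': array([[-0.0008,  0.9543,  0.2987,  0.0775],
       [ 1.    ,  0.0006,  0.0008, -0.0009],
       [ 0.0006,  0.2987, -0.9543, -0.1414],
       [ 0.    ,  0.    ,  0.    ,  1.    ]])}
circle 312.75 195.75 34.15 [0.5505 0.107 ]
circle 360.75 42.75 37.45 [0.6552 0.0772]
shift cm [-0.01 -0.16 12.07] turn [ 0.01  0.07 -0.14] rows 2.9 yaw 1.16
```

```bash
python3 -m pendant '[[1,[0.3,-0.3,4],[0,0,0]],[1,[0.3,-0.3,8],[0,0,0]],[1,[0.3,-0.3,12.3],[0,0,0]],[1,[0.3,-0.3,12.3],[0,0,0]],[1,[0.3,-0.3,12.3],[0,0,0]],[0,[0.3,-0.3,12.3],[0,0,0]],[0,[0.3,-0.3,12.3],[0,0,0]],[0,[0.3,-0.3,12.3],[0,0,0]],[0,[0.3,-0.3,12.3],[0,0,0]],[0,[0.3,-0.3,12.3],[0,0,0]],[0,[0.3,-0.3,12.3],[0,0,0]],[0,[0.3,-0.3,12.3],[0,0,0]]]' 35
python3 -m pendant '[[0,[0,0,-4],[0,0,0]],[0,[0,0,-8],[0,0,0]],[0,[0,0,-10],[0,0,0]],[0,[-1,4,-10],[0,0,-4]],[0,[-2,8,-10],[0,0,-4]],[0,[-3,12,-10],[0,0,-4]],[0,[-4,16,-10],[0,0,-4]],[0,[-5,20,-10],[0,0,-4]],[0,[-6,24,-10],[0,0,-4]],[0,[-7,28,-10],[0,0,-4]],[0,[-8,32,-10],[0,0,-4]],[0,[-9,36,-10],[0,0,-4]],[0,[-9,36,-10],[0,0,-4]],[0,[-9,36,-10],[0,0,-4]],[0,[-9,36,-10],[0,0,-4]]]'
python3 -c "
from h import *
snap('wrist','w19')
go(.459,-.267,.028,5.3)"
```

```text
time_s: 41.17
tcp_pos: [0.5505, 0.1053, 0.0467]
tool_rot: [0.0, 1.0, 0.011, 0.003]
wrist_force: [-0.3, -0.6, 5.3]
gripper_width: 0.615
time_s: 42.42
tcp_pos: [0.466, -0.2564, 0.1444]
tool_rot: [0.0, 0.999, 0.045, 0.001]
wrist_force: [-0.5, 0.7, -1.3]
gripper_width: 0.608
{'intrinsics': array([[342.5395,   0.    , 318.867 ],
       [  0.    , 342.5395, 202.4676],
       [  0.    ,   0.    ,   1.    ]]), 'tool_from_camera': array([[-0.0008,  0.9543,  0.2987,  0.0776],
       [ 1.    ,  0.0006,  0.0008, -0.0008],
       [ 0.0006,  0.2987, -0.9543, -0.1414],
       [ 0.    ,  0.    ,  0.    ,  1.    ]])}
shift cm [-0.83  1.06 11.62] turn [ 0.02 -0.05 -0.02] rows 2.8 yaw 5.28
```

```bash
python3 -m pendant '[[0,[-0.7,1,3],[0,0,0]],[0,[-0.7,1,6],[0,0,0]],[0,[-0.7,1,9],[0,0,0]],[0,[-0.7,1,11],[0,0,0]],[0,[-0.7,1,11.7],[0,0,0]],[0,[-0.7,1,11.7],[0,0,0]],[0,[-0.7,1,11.7],[0,0,0]]]'
python3 -m pendant '[[0.74,[0,0,0],[0,0,0]],[0.74,[0,0,0],[0,0,0]],[0.74,[0,0,0],[0,0,0]],[0.74,[0,0,-2],[0,0,0]],[0.74,[0,0,-5],[0,0,0]],[1,[0,0,-9],[0,0,0]],[1,[0,0,-14],[0,0,0]],[1,[-4,2,-17],[0,0,0]],[1,[-4,4,-17],[0,0,0]],[1,[-4,4,-17],[0,0,0]],[1,[-4,4,-17],[0,0,0]]]'
python3 -c "
from h import *
snap('wrist','w20');hough('w20',.042);s=snap('scene','s20')
a=cv2.imread('pics/w20.png');b=cv2.imread('pics/s20.png')[130:290,240:440]
cv2.imwrite('pics/m20.png',np.hstack([cv2.resize(a[:,120:520],(400,400)),cv2.resize(b,(400,320),interpolation=cv2.INTER_CUBIC)] if 0 else [a[:,120:520],cv2.copyMakeBorder(cv2.resize(b,(400,320),interpolation=cv2.INTER_CUBIC),0,80,0,0,cv2.BORDER_CONSTANT)]))"
```

```text
time_s: 43.05
tcp_pos: [0.4607, -0.2656, 0.027]
tool_rot: [0.0, 0.999, 0.047, 0.0]
wrist_force: [0.3, -0.8, -0.8]
gripper_width: 0.613
time_s: 43.97
tcp_pos: [0.4237, -0.312, 0.1976]
tool_rot: [0.001, 0.999, 0.045, 0.001]
wrist_force: [-0.2, -0.9, -1.0]
gripper_width: 1.003
{'intrinsics': array([[342.5395,   0.    , 318.867 ],
       [  0.    , 342.5395, 202.4676],
       [  0.    ,   0.    ,   1.    ]]), 'tool_from_camera': array([[-0.0008,  0.9543,  0.2987,  0.0776],
       [ 1.    ,  0.0006,  0.0008, -0.0008],
       [ 0.0006,  0.2987, -0.9543, -0.1414],
       [ 0.    ,  0.    ,  0.    ,  1.    ]])}
circle 377.25 147.75 30.55 [ 0.4625 -0.3586]
circle 266.25 138.75 27.4 [ 0.4617 -0.2626]
{'intrinsics': array([[366.1034,   0.    , 318.3511],
       [  0.    , 366.1034, 199.8185],
       [  0.    ,   0.    ,   1.    ]]), 'xyz': array([0.1738, 0.7972, 0.7465]), 'attitude': array([-0.1955, -0.109 ,  0.452 ,  0.8635])}
```

Two circles are found in the tray at (.4625,-.3586) and (.4617,-.2626), but no more pictures can be viewed. I'll check the dials and plunger numerically by going back to the earlier viewing pose and differencing the images.

```bash
python3 -c "
from h import *
go(.6248,.0611,.2602,1.26)"
python3 -m pendant '[[0.5,[0,0,-6.3],[0,0,0]],[0.5,[3,-4,-6.3],[0,0,0]],[0.5,[5,-8,-6.3],[0,0,0]],[0.5,[8,-12,-6.3],[0,0,0]],[0.5,[11,-16,-6.3],[0,0,4]],[0.5,[14,-20,-6.3],[0,0,4]],[0.5,[17,-24,-6.3],[0,0,4]],[0.5,[20,-28,-6.3],[0,0,4]],[0.5,[22,-32,-6.3],[0,0,4]],[0.5,[23.5,-35.3,-6.3],[0,0,4]],[0.5,[23.5,-35.3,-6.3],[0,0,4]],[0.5,[23.5,-35.3,-6.3],[0,0,4]],[0.5,[23.5,-35.3,-6.3],[0,0,4]],[0.5,[23.5,-35.3,-6.3],[0,0,4]]]'
python3 -c "
from h import *
go(.6248,.0611,.2602,1.26)
snap('wrist','w21');snap('top','t21')
a=cv2.imread('pics/w4.png',0).astype(np.float32);b=cv2.imread('pics/w21.png',0).astype(np.float32)
# white line of each dial in both pictures
for nm,(x,y) in(('L',(197,163)),('M',(294,163)),('R',(393,163))):
  for f in('w4','w21'):
    g=cv2.imread(f'pics/{f}.png',0); o=pix(f,press(-.004,{'L':.13,'M':.048,'R':-.034}[nm]).tolist()+[.145]); u,v=int(o[0]),int(o[1])
    r=g[v-24:v+20,u-20:u+22]; ys,xs=np.nonzero(r>215)
    P=np.c_[xs,ys].astype(np.float32); l=cv2.fitLine(P,cv2.DIST_L2,0,.01,.01).ravel()
    d=l[:2]*-np.sign(l[1]); print(nm,f,len(xs),'deg cw from up',np.degrees(np.arctan2(d[0],-d[1])).round(1))
def al(p,q,box):
  y0,y1,x0,x1=box; A,B=p[y0:y1,x0:x1],q[y0:y1,x0:x1]; s,_=cv2.phaseCorrelate(A,B); return np.round(s,1),np.abs(A-B).mean().round(1)
print('plunger',al(a,b,(125,200,485,570)),'head',al(a,b,(110,200,135,480)),'marker',al(a,b,(50,150,0,115)))
c=cv2.imread('pics/t1.png',0).astype(np.float32);d=cv2.imread('pics/t21.png',0).astype(np.float32)
print('calc',al(c,d,(135,180,385,440)),'tray',al(c,d,(180,240,375,450)))
"
```

```text
shift cm [ 23.43 -35.11  -6.41] turn [-0.08  0.03  3.97] rows 10.2 yaw 5.23
time_s: 45.23
tcp_pos: [0.6246, 0.0638, 0.2577]
tool_rot: [0.0, 1.0, 0.012, -0.002]
wrist_force: [0.1, -0.9, -0.2]
gripper_width: 0.501
shift cm [ 0.01  0.27 -0.25] turn [0.01 0.18 0.17] rows 0.1 yaw 1.43
{'intrinsics': array([[342.5395,   0.    , 318.867 ],
       [  0.    , 342.5395, 202.4676],
       [  0.    ,   0.    ,   1.    ]]), 'tool_from_camera': array([[-0.0008,  0.9543,  0.2987,  0.0775],
       [ 1.    ,  0.0006,  0.0008, -0.0009],
       [ 0.0006,  0.2987, -0.9543, -0.1414],
       [ 0.    ,  0.    ,  0.    ,  1.    ]])}
{'intrinsics': array([[447.3346,   0.    , 323.8997],
       [  0.    , 447.3346, 202.3863],
       [  0.    ,   0.    ,   1.    ]]), 'xyz': array([0.0562, 0.1413, 1.5528]), 'attitude': array([-0.585 , -0.1011,  0.1395,  0.7925])}
L w4 73 deg cw from up 30.6
L w21 70 deg cw from up 31.0
M w4 74 deg cw from up -36.8
M w21 73 deg cw from up -36.0
R w4 55 deg cw from up 5.0
R w21 53 deg cw from up 3.9
plunger (array([5.9, 0.9]), np.float32(20.0)) head (array([ 3.2, -0.3]), np.float32(15.3)) marker (array([ 0.4, -1.3]), np.float32(7.4))
calc (array([0. , 0.5]), np.float32(1.1)) tray (array([0.2, 0.1]), np.float32(5.6))
```

```bash
python3 -c "
from h import *
g=cv2.imread('pics/w20.png',0)
m=(g>235).astype(np.uint8)
for c in cv2.findContours(m,cv2.RETR_EXTERNAL,cv2.CHAIN_APPROX_NONE)[0]:
  if cv2.contourArea(c)>300:
    e=cv2.fitEllipse(cv2.convexHull(c));print(np.round(e[0],1),np.round(e[1],1),world('w20',*e[0],.042)[:2])
for p in((.4625,-.3586),(.4610,-.2640)):
  t=np.arange(24)*np.pi/12
  q=np.array([pix('w20',(p[0]+.027*np.cos(k),p[1]+.027*np.sin(k),.042)) for k in t]).astype(np.float32)
  print('expected',[np.round(v,1) for v in cv2.fitEllipse(q)[:2]])
"
```

```text
[376.2 147.4] [59.  62.2] [ 0.4627 -0.3577]
[269.3 141.6] [59.8 62.4] [ 0.4595 -0.2653]
expected [array([377.3, 146.9]), array([60.9, 64.1])]
expected [array([267.8, 138.9]), array([61.8, 64.6])]
```

```bash
python3 -c "
from h import *
print(manip.sign_off())"
```

```text
the job is handed in; nothing more can be done
None
```

I set the dials, stood both pots in the outer pockets, pushed the slide home and pressed the plunger to its stop. I then drew the slide out, stood both pots in the tray and handed the job in at about 45 s of robot time.

**Dials:** the picture taken after setting showed four, two and three dots. The final image comparison had each white line within about 1° of that picture.

**Plunger:** it stopped at a tool height of 0.138 m, with the force rising to about 34 N. In the last image it was where an up plunger should appear.

**Pots:** both rims in the tray fit upright 54 mm circles at (0.463, -0.358) and (0.460, -0.265), about ±46 mm from the tray's middle. I saw the lid of the first pot pressed in. The second pot's lid is only inferred from the plunger reaching its stop.

**Bystanders:** image comparison showed neither the calculator nor the marker had moved.

**Went wrong or disagreed:**
- The first grip on the middle dial closed on its skirt. I regripped 7 mm higher before turning it.
- The top and wrist cameras disagreed by about 6 mm in x, so I relied on the wrist camera.
- The 16-picture limit refused my last view, so the final checks are by image code only.

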